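Rebuild the lens stack of a welding helmet

TASK

Build up the lens stack in the welding-helmet lens frame that is held in the vise: the clear cover plate first, the spacer gasket on it, the filter cartridge on top. Push each one down past the spring catches at the two ends and press on it to feel that it lies flat before you add the next; come down on it slowly and gently, for the glass cracks if it is struck or forced. Leave the other things on the bench where they are.

Things in the scene. Friction and masses are not known exactly. Their poses are not given: they have to be found in the camera images.
- seat (a point): Middle of the pocket of the black lens frame in the low grey vise (both fixed), where its ledge would be with the frame clamped lowest, 44 mm above the bench. It is clamped 0 to 14 mm higher, which is not measured: feel for it. z up, y along the pocket, x across. Pocket 110 (y) by 53 mm (x): 1 mm play round a plate. Seated, the parts' tops are 4, 9 and 18 mm above the ledge.
- rim (a point): Middle of the pocket's mouth, 33 mm above the ledge (again as if clamped lowest; axes as seat). Only the four corners rise so high, their top 5 mm flared. Over the middle 60 mm the long walls end 15 mm above the ledge, room for fingers that hold a plate across its width to lay it on the catches, not to push it home. Push from above: 53 by 100 mm are free. The vise (46 mm high) runs 147 mm to +x.
- nose_l (a point): Tip of the 20 mm wide nose of a bent spring-steel catch at the middle of the +y end, 51 mm from the middle, 20 mm above the ledge (as if clamped lowest); from there the nose slopes up and outwards to 29 mm. A plate laid in hangs on both noses, underside 22 to 28 mm above the ledge. Pushed down, each catch gives at about 3 to 6 N, the plate's end drops below it and it springs back.
- nose_r (a point): The same at the -y end. Pushed at one end, a plate tilts and its other end may stay hung on its catch until it is pushed down too. The catches hold a finished stack down with 2 mm of play.
- cover_plate_center (a point): Clear glass cover plate, 51 (x) by 108 (y) by 4 mm, 0.04 to 0.07 kg, point at its centre, z up. It lies flat on a cork pad 36 by 92 by 12 mm that is fixed to the bench, so that its long edges overhang by 7 mm. Either end may go either way in the frame. Lying in the frame, the parts crack if struck or pressed with more than 30 N: feel for the last millimetres slowly (12 mm/s).
- gasket_center (a point): Spacer gasket, a stiff black open frame, 51 (x) by 108 (y) by 5 mm, its window 33 by 72 mm (long bars 9 mm, end bars 18 mm wide), 0.02 to 0.04 kg, point at its centre (in the open window), z up; on a cork pad of its own like the cover plate. To be pushed on the end bars, whose middles are 45 mm from the centre.
- cartridge_center (a point): Filter cartridge, a grey plate with a dark green window and a small dark strip at one end, 51 (x) by 108 (y) by 9 mm, 0.06 to 0.13 kg, point at its centre, z up; on a cork pad of its own. Either end may go either way.
- screwdriver_grip (a point): Screwdriver 200 mm long lying on the bench, point on its handle; leave it.
- wire_brush_grip (a point): Brush 190 mm long, 20 mm high, point on its handle; leave it.
- wrench_grip (a point): Wrench 180 mm long lying flat, point on its shank; leave it.
- hammer_grip (a point): Hammer 260 mm long lying on the bench, point on its handle; leave it.
- paste_jar_center (a point): Jar 60 mm wide, 55 mm high, point at its centre; leave it.
- lens_box_center (a point): Cardboard box 75 by 130 by 35 mm, point at its centre; leave it.
- magnet_center (a point): Red L-shaped welding magnet, 90 mm long, 30 mm high, point in its long leg; leave it.
There are look-alikes about, which are no part of the job. What is shaped like the part that bears seat but green or pink is not meant. Leave any pink look-alike of the part that bears gasket_center alone.

How it is judged:
On the way, in this order (a step that is already met when the one before it is completed fails the run):
1. the cover plate lies flat on the ledge and is pressed against it (over 3 N), with the other two still away from the frame (z of cover_plate_center in the frame of lens_frame below 0.0038 m and horizontal distance between cover_plate_center and seat below 0.004 m and angle between the z axis of cover_plate_center and the z axis of lens_frame, either way round below 0.03 rad and contact force between cover_plate and lens_frame above 3 N and horizontal distance between each of gasket_center, cartridge_center and seat above 0.08 m), for 0.1 s.
2. the gasket lies flat on the cover plate and is pressed against it (over 3 N), with the cartridge still away from the frame (z of cover_plate_center in the frame of lens_frame below 0.0038 m and horizontal distance between each of cover_plate_center, gasket_center and seat below 0.004 m and angle between the z axis of each of cover_plate_center, gasket_center and the z axis of lens_frame, either way round below 0.03 rad and z of gasket_center in the frame of lens_frame below 0.0083 m and contact force between gasket and cover_plate above 3 N and horizontal distance between cartridge_center and seat above 0.08 m), for 0.1 s.
3. the cartridge lies flat on the gasket and is pressed against it (over 3 N) (z of cover_plate_center in the frame of lens_frame below 0.0038 m and horizontal distance between each of cover_plate_center, gasket_center, cartridge_center and seat below 0.004 m and angle between the z axis of each of cover_plate_center, gasket_center, cartridge_center and the z axis of lens_frame, either way round below 0.03 rad and z of gasket_center in the frame of lens_frame below 0.0083 m and z of cartridge_center in the frame of lens_frame below 0.0153 m and contact force between cartridge and gasket above 3 N), for 0.1 s.
At the end, for the whole second after the job is handed in: Cover plate, gasket and cartridge lie in this order in the frame under the catches: centres at most 1.8 mm higher than when fully seated (2, 6.5 and 13.5 mm above the frame's ledge), within 4 mm of the pocket's middle, within 0.03 rad of flat, and at rest (z of cover_plate_center in the frame of lens_frame below 0.0038 m and horizontal distance between each of cover_plate_center, gasket_center, cartridge_center and seat below 0.004 m and angle between the z axis of each of cover_plate_center, gasket_center, cartridge_center and the z axis of lens_frame, either way round below 0.03 rad and z of gasket_center in the frame of lens_frame below 0.0083 m and z of cartridge_center in the frame of lens_frame below 0.0153 m and linear speed of each of cover_plate, gasket, cartridge below 0.01 m/s); the robot touches nothing.
It fails at once if the cover plate is forced: lying in the frame, it is struck or pressed by the fingers with more than 30 N (contact force between the fingers and cover_plate above 30 N and z of cover_plate_center in the frame of lens_frame below 0.0038 m and horizontal distance between cover_plate_center and seat below 0.004 m).
It fails at once if the gasket is forced: lying in the frame, it is struck or pressed by the fingers with more than 30 N (contact force between the fingers and gasket above 30 N and z of gasket_center in the frame of lens_frame below 0.0083 m and horizontal distance between gasket_center and seat below 0.004 m).
It fails at once if the cartridge is forced: lying in the frame, it is struck or pressed by the fingers with more than 30 N (contact force between the fingers and cartridge above 30 N and z of cartridge_center in the frame of lens_frame below 0.0153 m and horizontal distance between cartridge_center and seat below 0.004 m).
It fails at once if a bystander is moved by more than 3 cm (distance of any of screwdriver_grip, wire_brush_grip, wrench_grip, hammer_grip, paste_jar_center, lens_box_center, magnet_center from where it was at the start of the episode above 0.03 m).
It also fails if it takes over 72 s, if anything falls off the work surface, if the arm or the gripper's body presses on something with over 40 N, if the wrist force passes 120 N, or if a joint passes its speed limit or range.

ROBOT

A 6-joint arm with a two-finger parallel gripper is mounted at the origin on the work surface. World frame = base frame: x ahead of the robot, y to its left, z up, the work surface at z = 0. Lengths are in m, angles in rad, forces in N, time in s.
With the tool pointing down it reaches from about 0.3 to 0.875 m from the base axis. Payload 6.4 kg.
Tool frame: the origin (TCP) lies between the finger pads; the fingertips stand tip_extent ahead of it and the grasp point (between the pads) lies 5 mm behind it (tip_extent is the distance from the TCP to the fingertips, in m); z points along the fingers, y is the direction in which the jaws open and shut (so a half turn about z gives the same grasp; the last joint's range is limited). The gripper opens to 85 mm and grips with 20 to 120 N. Pads are 22 mm wide; open, the fingers measure 114 mm over their backs; the gripper's body (76 mm by 85 mm) begins 54 mm behind the grasp point. The pads swing forward as they close: fully open they stand 13 mm farther back than shut.
Start: joints at [-1.353, 0.181, 1.607, -0, 1.354, -0.206], TCP at [0.236, -0.524, 0.245] pointing down, gripper open.
Joint ranges: [-2.99, 2.99], [-0.89, 2.07], [0.3, 2.58], [-1.14, 4.28], [0, 2.63], [-3.12, 3.12]. Speed limits (rad/s): [2.57, 2.57, 3.01, 3.14, 3.14, 3.14].

INTERFACE

Orientations are given as a unit quaternion [w, x, y, z].
In Python, from bench import * gives the robot as it stands.
- The arm moves only by the shell command python3 -m jog 'ROWS'. ROWS is JSON, a list of rows, each a list of 3 entries, a list of its own where there are three numbers: the shift along the tool's x, y, z in mm, then the turn, a rotation vector about the tool's x, y, z in rad, then the opening, from 0 (shut) to 1 (fully open). A call has 1 to 20 rows; each row is the pose to reach, as a shift and turn from the pose measured when the call began, along the tool's axes at that moment; what a row does not reach only later rows make up. A row lasts 1/12 s, in which the tool goes at most 41.7 mm and 7.16 degrees, less where a joint would pass 70% of its speed; a pose out of reach is approached as far as the arm can. A call with a gripper value outside its range is refused whole. The fingers move at their own pace and stop on an object; the grip force is fixed at half the most. Time passes only in rows, so rows that repeat a pose let the fingers close. It gives the time, the measured TCP pose, the force and the opening at its end, in the units of the state.
- get_obs(): the state, without advancing time (a new reading comes with each control period).
- camera(name): name is "side" or "top"; returns (picture, depth): 480x640x3 uint8, red, green, blue; 480x640 float32, m along the optical axis (not along the pixel's ray), 0 where there is no reading.
- get_calibration(name): a dict with "fx", "fy", "cx", "cy" (pixels), "world_from_camera" (4x4, takes a point from camera to world coordinates). Camera axes: x right, y down, z forward; pixel columns grow to the right and rows downward; lengths in m; the calibration is good to about 2 mm. A picture is of the moment at which its call begins. get_calibration takes no time and is no camera call.
- hand_in(): hands the job in, once; it reports no verdict.
The state is a dict: "time_s": time; "q": joint angles; "dq": joint speeds; "joint_efforts": joint torques, N m; "eef_pos": TCP position; "eef_rot": TCP orientation; "wrist_force": force on the tool from outside, world axes, zero at the start; "torque": the same for the moment, N m; "opening": opening from 0.0 (shut) to 1.0 (fully open).
Only numpy, scipy, OpenCV 4.12 (cv2) and the standard library are available. Lean on these libraries where they do the work, as an engineer would, in place of code of your own. Each camera call takes 0.05 s, during which the arm holds its last target.

## Working session

There is one attempt and no reset: what is moved stays moved. The work goes in short steps, Python scripts to look and compute and a shell command to move; the robot and the scene stay as the last step left them, time stands still between calls to the robot, and variables do not carry over. Pictures are saved under pics/ and viewed, and the job is handed in when it is done.

```bash
ls; mkdir -p pics
python3 - <<'E'
from bench import *
import cv2,numpy as np
o=get_obs();print(o)
for n in("top","side"):
    p,d=camera(n);np.savez(f"pics/{n}0.npz",p=p,d=d);cv2.imwrite(f"pics/{n}0.png",p[:,:,::-1]);print(n,get_calibration(n))
E
```

```text
pics
{'time_s': 0.0, 'q': array([-1.35325999e+00,  1.81513739e-01,  1.60802008e+00,  1.25967024e-05,
        1.35381408e+00, -2.06314313e-01]), 'dq': array([ 1.55458067e-04, -7.97292562e-05, -3.87121468e-04, -5.65881466e-04,
       -3.75162243e-04, -4.33642559e-05]), 'joint_efforts': array([-9.84770813e-04, -4.44880879e+01, -3.51337516e+01, -3.62431147e-04,
        9.00631916e-03,  1.60565475e-05]), 'eef_pos': array([ 0.23637596, -0.52357929,  0.24439366]), 'eef_rot': array([-8.77643079e-04,  9.77627659e-01,  2.10341130e-01,  1.22505026e-06]), 'wrist_force': array([-0.0900339 ,  0.18605537, -0.21239007]), 'torque': array([-0.00197181,  0.01772825,  0.02284242]), 'opening': 0.9974932623721042}
top {'fx': 457.21116181747857, 'fy': 457.21116181747857, 'cx': 324.1876289713528, 'cy': 236.48890336700606, 'world_from_camera': array([[ 0.02703453, -0.99664275,  0.07728102,  0.4045559 ],
       [-0.99961042, -0.02641637,  0.00901014, -0.00786489],
       [-0.00693841, -0.07749449, -0.99696864,  1.07863977],
       [ 0.        ,  0.        ,  0.        ,  1.        ]])}
side {'fx': 493.2612207610096, 'fy': 493.2612207610096, 'cx': 318.5409934945846, 'cy': 235.37823542179333, 'world_from_camera': array([[ 0.99143926, -0.08859071,  0.095916  ,  0.35521994],
       [-0.13055183, -0.66078398,  0.73913513, -1.03528556],
       [-0.00210075, -0.7453296 , -0.66669286,  1.01817226],
       [ 0.        ,  0.        ,  0.        ,  1.        ]])}
```

View pics/top0.png

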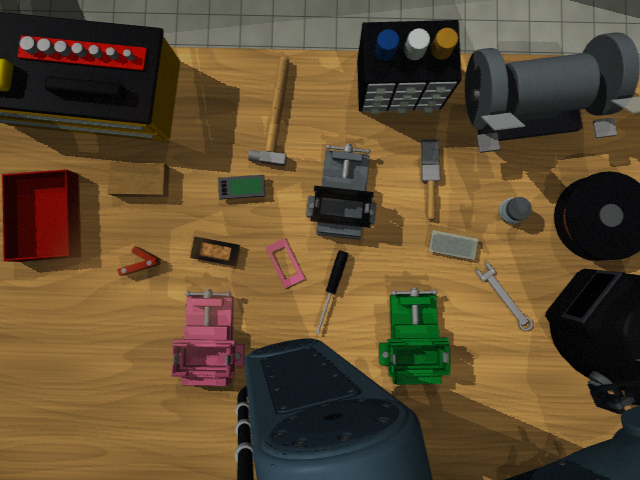

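View pics/side0.png

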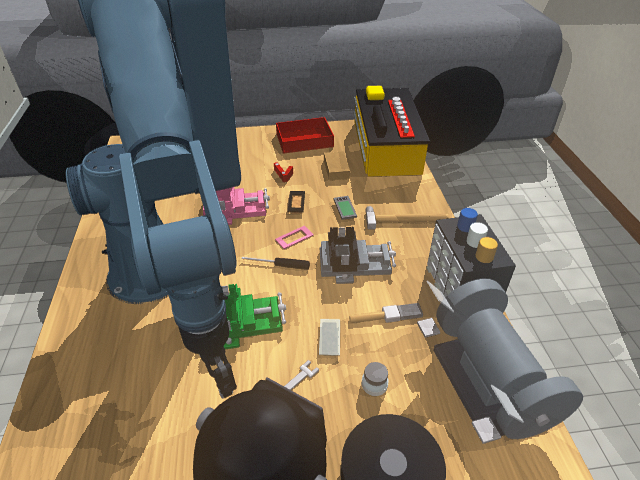

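Run:
```python
import bench
print([ (n,getattr(bench,n)) for n in dir(bench) if not n.startswith('__')])
```

```text
[('MotionError', <class 'bench.MotionError'>), ('camera', <function make.<locals>.drawn_camera at 0x7f0a4fac80e0>), ('get_calibration', <function make.<locals>.<lambda> at 0x7f0a4fac8680>), ('get_obs', <function make.<locals>.<lambda> at 0x7f0a4fac85e0>), ('hand_in', <function connect.<locals>.done at 0x7f0a4fa3b740>), ('tip_extent', 0.014)]
```

Candidates in the top view:
- **Frame:** black in the grey vise at (341,208). The green (415,345) and pink (207,345) ones are look-alikes.
- **Cover plate:** pale glass at (455,246).
- **Gasket:** black at (215,251). The pink one at (286,263) is a look-alike.
- **Cartridge:** green window at (242,187).

Next I'll check close crops.

```bash
cat > h.py <<'E'
import numpy as np,cv2
from bench import get_calibration
def world(n,d):
    c=get_calibration(n);v,u=np.mgrid[0:480,0:640]
    X=np.stack([(u-c['cx'])/c['fx']*d,(v-c['cy'])/c['fy']*d,d,np.ones_like(d)],-1)
    return (X@c['world_from_camera'].T)[...,:3]
def ray(n,uv,z):
    c=get_calibration(n);M=c['world_from_camera'];uv=np.atleast_2d(np.asarray(uv,float))
    r=np.c_[(uv[:,0]-c['cx'])/c['fx'],(uv[:,1]-c['cy'])/c['fy'],np.ones(len(uv))]@M[:3,:3].T
    return M[:3,3]+r*((z-M[2,3])/r[:,2])[:,None]
def proj(n,P):
    c=get_calibration(n);P=np.atleast_2d(P);q=(P-c['world_from_camera'][:3,3])@c['world_from_camera'][:3,:3]
    return np.c_[q[:,0]/q[:,2]*c['fx']+c['cx'],q[:,1]/q[:,2]*c['fy']+c['cy']]
E
python3 - <<'E'
from h import *
z=np.load('pics/top0.npz');p,d=z['p'],z['d'];W=world('top',d)
cs=[]
for (u,v) in [(341,208),(455,246),(215,251),(242,187)]:
    cs.append(cv2.resize(p[v-45:v+45,u-45:u+45,::-1],(390,390) if 0 else (290,290),interpolation=cv2.INTER_CUBIC))
    hm=W[v-45:v+45,u-45:u+45,2]
    g=cv2.applyColorMap(np.clip(hm*255/0.09,0,255).astype(np.uint8),cv2.COLORMAP_JET)
    cs.append(cv2.resize(g,(290,290),interpolation=cv2.INTER_NEAREST))
cv2.imwrite('pics/crops.png',cv2.resize(np.vstack([np.hstack(cs[0::2]),np.hstack(cs[1::2])]),(800,400)))
print(np.median(W[420:440,30:150,2]), (d==0).mean())
E
```

```text
0.0013706443601839702 0.003938802083333333
```

View pics/crops.png

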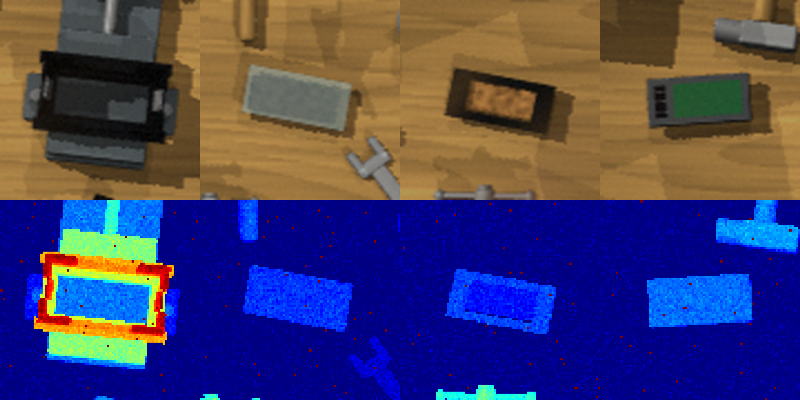

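Run:
```python
from h import *
z=np.load('pics/top0.npz');p,d=z['p'],z['d'];W=world('top',d)
from scipy import ndimage as nd
H=nd.median_filter(W[...,2],3)
def part(name,u,v,lo,hi,ztop):
    m=np.zeros((480,640),bool);s=np.s_[v-40:v+40,u-40:u+40];m[s]=(H[s]>lo)&(H[s]<hi)
    l,_=nd.label(m);
    ids=np.bincount(l[l>0]);k=ids.argmax();m=nd.binary_fill_holes(l==k)
    vv,uu=np.nonzero(m);hz=np.median(H[m]);
    P=ray('top',np.c_[uu,vv],ztop)[:,:2]
    (c,sz,a)=cv2.minAreaRect(P.astype(np.float32)*1000)
    e,V=np.linalg.eigh(np.cov(P.T));L=V[:,1];L=L if L[1]>0 else -L
    print(name,'n',len(uu),'h',hz.round(4),'cen',P.mean(0).round(4),'rectc',np.round(c,1),np.round(sz,1),'sizes',(np.sqrt(12*e)*1000).round(1),'long axis angle from +y (ccw,deg)',np.degrees(np.arctan2(-L[0],L[1])).round(2))
part('cover',455,246,.009,.03,.016)
part('gasket',215,251,.009,.03,.017)
part('cart',242,187,.012,.035,.021)
# frame
s=np.s_[165:245,300:385]
h=H[s];print(np.histogram(h[(h>.03)],bins=np.arange(.03,.1,.002)))
vv,uu=np.nonzero(h>.081);vv+=165;uu+=300
print(np.median(H[vv,uu]))
for th in(.07,.081):
  m=(H>th)&(np.abs(np.mgrid[0:480,0:640][0]-205)<40)&(np.abs(np.mgrid[0:480,0:640][1]-342)<45)
  vv,uu=np.nonzero(m);P=W[vv,uu,:2]
  c,sz,a=cv2.minAreaRect(P.astype(np.float32)*1000);print(th,len(P),P.mean(0),c,sz,a)
g=cv2.resize(p[165:245,300:385,::-1],(765,720)[:2],interpolation=cv2.INTER_CUBIC)
cv2.imwrite('pics/fr.png',cv2.resize(g,(637,600)))
hm=cv2.applyColorMap(np.clip((h-.03)*255/0.07,0,255).astype(np.uint8),cv2.COLORMAP_JET)
cv2.imwrite('pics/frh.png',cv2.resize(hm,(637,600),interpolation=cv2.INTER_NEAREST))
```

```text
cover n 1027 h 0.0157 cen [ 0.4761 -0.2987] rectc [ 476.1 -298.7] [108.3  51.2] sizes [ 51.1 108.2] long axis angle from +y (ccw,deg) -9.6
gasket n 1022 h 0.0155 cen [0.4462 0.255 ] rectc [446.1 255.1] [108.8  51.2] sizes [ 50.9 108.6] long axis angle from +y (ccw,deg) -9.12
cart n 1009 h 0.0209 cen [0.5986 0.199 ] rectc [598.6 199. ] [ 51.9 108.3] sizes [ 51.9 107.9] long axis angle from +y (ccw,deg) 5.04
(array([ 15,  11,  22,  45,  37,  24,  51, 511, 342,  60, 129, 120,  29,
        15,  19,  39, 114, 189, 153,  22,   8,  25,  18,  15,  52,  61,
        87, 118,  41,   0,   0,   0,   0,   0]), array([0.03 , 0.032, 0.034, 0.036, 0.038, 0.04 , 0.042, 0.044, 0.046,
       0.048, 0.05 , 0.052, 0.054, 0.056, 0.058, 0.06 , 0.062, 0.064,
       0.066, 0.068, 0.07 , 0.072, 0.074, 0.076, 0.078, 0.08 , 0.082,
       0.084, 0.086, 0.088, 0.09 , 0.092, 0.094, 0.096, 0.098]))
0.08459729597288279
0.07 425 [ 0.55256291 -0.036134  ] (495.3135986328125, -31.448822021484375) (125.48662567138672, 184.89706420898438) 85.07096862792969
0.081 262 [ 0.55359329 -0.03477353] (495.1900634765625, -31.6068115234375) (124.85202026367188, 184.31321716308594) 85.70867919921875
```

View pics/fr.png

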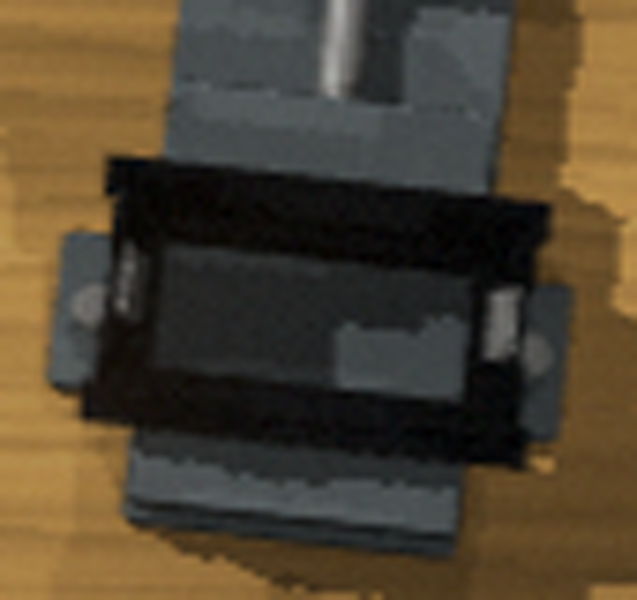

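View pics/frh.png

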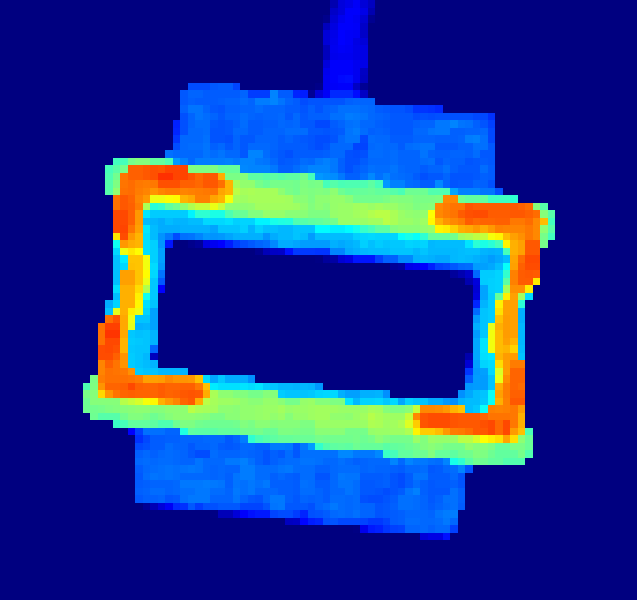

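Run:
```python
from h import *
from scipy import ndimage as nd
z=np.load('pics/top0.npz');p,d=z['p'],z['d'];W=world('top',d);H=nd.median_filter(W[...,2],3)
box=np.zeros((480,640),bool);box[180:232,308:378]=1
def rep(n,m,zt):
    vv,uu=np.nonzero(m);P=ray('top',np.c_[uu,vv],zt)[:,:2].astype(np.float32)*1000
    c,s,a=cv2.minAreaRect(P);b=cv2.boxPoints((c,s,a));e=[b[1]-b[0],b[2]-b[1]];L=max(e,key=np.linalg.norm);L=L*np.sign(L[1])
    print(n,len(P),'mean',P.mean(0).round(1),'rect',np.round(c,1),np.round(s,1),'ang',np.degrees(np.arctan2(-L[0],L[1])).round(2))
def big(m):
    l,_=nd.label(m);return l==np.bincount(l[l>0]).argmax()
rep('posts',box&(H>.079),.0845)
walls=box&(H>.058); rep('ring',walls,.070)
ins=nd.binary_fill_holes(nd.binary_closing(walls))&~walls; rep('pocket between walls',big(ins),.068)
hole=big(box&(H<.046)&nd.binary_fill_holes(walls)); rep('hole',hole,.051)
led=box&(H>.0475)&(H<.0545)&ins; print('ledge h',np.median(H[led]),led.sum())
rep('ledge',big(led|hole),.051)
print('post',np.percentile(H[box&(H>.079)],[50,80]),'wall',np.median(H[box&(H>.062)&(H<.069)]))
for n in ['posts']:
  m=box&(H>.082); l,k=nd.label(m)
  for i in range(1,k+1):
    if (l==i).sum()>15:
      P=W[l==i]; print((l==i).sum(),P.mean(0).round(4))
```

```text
posts 340 mean [553.9 -36.2] rect [552.8 -36.1] [124.9  68.9] ang -4.74
ring 961 mean [551.4 -36.7] rect [551.8 -36.3] [132.9  80. ] ang -4.76
pocket between walls 1075 mean [552.2 -36.4] rect [552.1 -36.2] [108.5  51.6] ang -4.88
hole 752 mean [552.6 -36.3] rect [552.6 -36.3] [95.5 40.9] ang -4.88
ledge h 0.05171973755672865 287
ledge 1039 mean [554.3 -36.6] rect [554.1 -36.5] [110.1  51.4] ang -4.88
post [0.08359276 0.08529824] wall 0.06538047076011622
67 [0.584  0.0119 0.0854]
64 [ 0.5724 -0.0882  0.1007]
59 [0.5303 0.0171 0.0856]
56 [ 0.5216 -0.0846  0.0847]
```

```bash
cat >> h.py <<'E'
from scipy.spatial.transform import Rotation as R
def row(xyz,yaw_deg):
    """target TCP (m), tool z down, tool y (jaw) axis at yaw_deg from world +x (mod 180)"""
    from bench import get_obs
    o=get_obs();q=o['eef_rot'];R0=R.from_quat([q[1],q[2],q[3],q[0]])
    sh=R0.inv().apply(np.array(xyz)-o['eef_pos'])*1000
    out=[]
    for k in(0,180):
        a=np.radians(yaw_deg+k);y=np.array([np.cos(a),np.sin(a),0]);z=np.array([0,0,-1.]);x=np.cross(y,z)
        rv=(R0.inv()*R.from_matrix(np.c_[x,y,z])).as_rotvec();out.append(rv)
    out.sort(key=np.linalg.norm)
    print('t',round(o['time_s'],2),'pos',(o['eef_pos']*1000).round(1),'F',o['wrist_force'].round(1),'open',round(o['opening'],3),'q6',o['q'][5].round(2),'q1',o['q'][0].round(2))
    print('shift mm',sh.round(1),'turn',out[0].round(4),'| alt',out[1].round(3))
E
python3 -c "
from h import *
row([.4761,-.2987,.10],-9.6)
row([.4761,-.2987,.018],-9.6)"
```

```text
t 0.1 pos [ 236.4 -523.6  244.5] F [-0.2 -0.3 -0.2] open 0.999 q6 -0.21 q1 -1.35
shift mm [ 311.  -106.2  144.8] turn [-0.0013 -0.0011 -0.9794] | alt [-1.000e-03  1.000e-03  2.162e+00]
t 0.1 pos [ 236.4 -523.6  244.5] F [-0.2 -0.3 -0.2] open 0.999 q6 -0.21 q1 -1.35
shift mm [ 310.9 -106.1  226.8] turn [-0.0013 -0.0011 -0.9794] | alt [-1.000e-03  1.000e-03  2.162e+00]
```

```bash
python3 -m jog '[[[311,-106,80],[0,0,-0.979],1],[[311,-106,80],[0,0,-0.979],1],[[311,-106,80],[0,0,-0.979],1],[[311,-106,80],[0,0,-0.979],1],[[311,-106,80],[0,0,-0.979],1],[[311,-106,80],[0,0,-0.979],1],[[311,-106,80],[0,0,-0.979],1],[[311,-106,100],[0,0,-0.979],1],[[311,-106,145],[0,0,-0.979],1],[[311,-106,180],[0,0,-0.979],1],[[311,-106,180],[0,0,-0.979],1],[[311,-106,180],[0,0,-0.979],1]]'; python3 -c "
from h import *
from bench import camera
for n in('top','side'):
    p,d=camera(n);np.savez(f'pics/{n}1.npz',p=p,d=d);cv2.imwrite(f'pics/{n}1.png',p[:,:,::-1])
row([.4761,-.2987,.018],-9.6)"
```

```text
time_s: 1.1
eef_pos: [0.474, -0.2965, 0.0616]
eef_rot: [-0.005, 0.764, 0.646, -0.0]
wrist_force: [0.2, -0.8, -0.2]
opening: 1.0
t 1.2 pos [ 476.7 -300.    66.3] F [-0.6 -0.6  0.8] open 0.996 q6 -0.6 q1 -0.77
shift mm [ 1.2 -0.8 48.3] turn [ 0.0006 -0.0005 -0.0011] | alt [-1.00e-03 -1.00e-03  3.14e+00]
```

```bash
python3 -c "
import cv2
a=cv2.imread('pics/side1.png')[250:400,250:430];b=cv2.imread('pics/top1.png')[170:320,370:550]
import numpy as np
cv2.imwrite('pics/c1.png',np.hstack([cv2.resize(a,None,fx=2.2,fy=2.2),cv2.resize(b,None,fx=2.2,fy=2.2)]))"
```

```text
(no output)
```

View pics/c1.png

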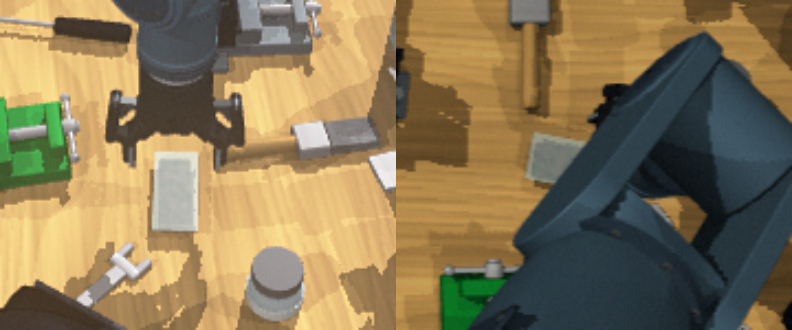

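```bash
python3 -c "
from h import *
print(ray('top',[[431,219],[427,219],[436,219]],.015))
a=np.radians(-9.6);c=np.array([.4761,-.2987]);print(c+.057*np.array([np.cos(a),np.sin(a)]))
row([.4761,-.2987,.018],-9.6)"
```

```text
[[ 0.53459055 -0.24663884  0.015     ]
 [ 0.53434579 -0.23731013  0.015     ]
 [ 0.53489646 -0.25829814  0.015     ]]
[ 0.53230177 -0.30820582]
t 1.2 pos [ 476.7 -300.    66.3] F [-0.6 -0.6  0.8] open 0.996 q6 -0.6 q1 -0.77
shift mm [ 1.2 -0.8 48.3] turn [ 0.0006 -0.0005 -0.0011] | alt [-1.00e-03 -1.00e-03  3.14e+00]
```

```bash
python3 -m jog '[[[1,-1,15],[0,0,0],1],[[1,-1,30],[0,0,0],1],[[1,-1,42],[0,0,0],1],[[1,-1,48],[0,0,0],1],[[1,-1,48],[0,0,0],1],[[1,-1,48],[0,0,0],1],[[1,-1,48],[0,0,0],0.3],[[1,-1,48],[0,0,0],0.3],[[1,-1,48],[0,0,0],0.3],[[1,-1,48],[0,0,0],0.3],[[1,-1,48],[0,0,0],0.3],[[1,-1,48],[0,0,0],0.3],[[1,-1,48],[0,0,0],0.3]]'
```

```text
time_s: 2.28
eef_pos: [0.4765, -0.2994, 0.0195]
eef_rot: [0.001, 0.764, 0.645, 0.0]
wrist_force: [-1.1, 1.3, 5.7]
opening: 0.569
```

```bash
python3 -m jog '[[[0,0,-10],[0,0,0],0.3],[[0,0,-30],[0,0,0],0.3],[[0,0,-60],[0,0,0],0.3],[[0,0,-95],[0,0,0],0.3],[[0,0,-120],[0,0,0],0.3],[[0,0,-120],[0,0,0],0.3],[[0,0,-120],[0,0,0],0.3],[[0,0,-120],[0,0,0],0.3]]'
cat > snap.py <<'E'
import sys,cv2,numpy as np
from h import *
from bench import camera
tag=sys.argv[1]
for n in sys.argv[2:]:
    p,d=camera(n);np.savez(f'pics/{n}{tag}.npz',p=p,d=d);cv2.imwrite(f'pics/{n}{tag}.png',p[:,:,::-1])
E
python3 snap.py 2 side; python3 -c "
from h import *
row([.5525,-.0363,.14],-4.8)"
```

```text
time_s: 2.95
eef_pos: [0.476, -0.2989, 0.1393]
eef_rot: [0.001, 0.764, 0.645, 0.0]
wrist_force: [0.9, -0.6, -1.3]
opening: 0.569
t 3.0 pos [ 475.6 -298.5  138.5] F [ 0.2  0.2 -1. ] open 0.57 q6 -0.6 q1 -0.77
shift mm [271.4  31.9  -1.3] turn [ 0.0003 -0.0007 -0.0846] | alt [-1.000e-03 -0.000e+00  3.057e+00]
```

View pics/side2.png

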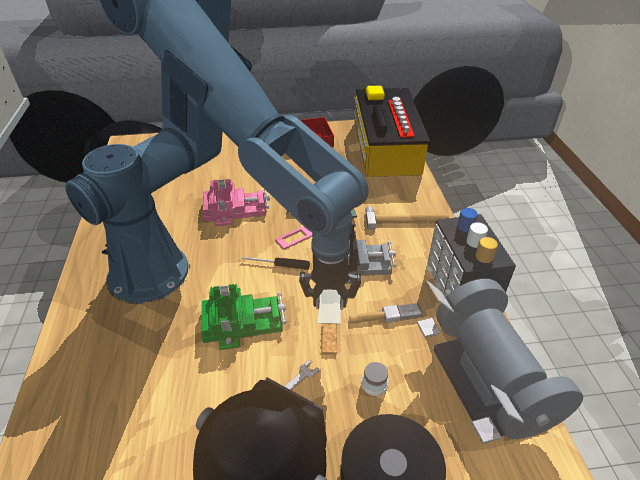

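```bash
python3 -m jog '[[[271,31,-1],[0,0,-0.085],0.3],[[271,31,-1],[0,0,-0.085],0.3],[[271,31,-1],[0,0,-0.085],0.3],[[271,31,-1],[0,0,-0.085],0.3],[[271,31,-1],[0,0,-0.085],0.3],[[271,31,-1],[0,0,-0.085],0.3],[[271,31,-1],[0,0,-0.085],0.3],[[271,31,-1],[0,0,-0.085],0.3],[[271,31,-1],[0,0,-0.085],0.3],[[271,31,-1],[0,0,-0.085],0.3],[[271,31,-1],[0,0,-0.085],0.3]]'; 
python3 snap.py 3 side top; python3 -c "
from h import *
row([.5525,-.0369,.10],-4.8)
a=cv2.imread('pics/side3.png')[170:300,280:440];b=cv2.imread('pics/top3.png')[140:270,260:420]
cv2.imwrite('pics/c3.png',np.hstack([cv2.resize(a,None,fx=2.5,fy=2.5,interpolation=2),cv2.resize(b,None,fx=2.5,fy=2.5,interpolation=2)]))"
```

```text
time_s: 3.92
eef_pos: [0.5509, -0.0376, 0.1389]
eef_rot: [-0.001, 0.736, 0.677, -0.0]
wrist_force: [0.1, 0.3, 0.4]
opening: 0.57
t 4.02 pos [551.2 -37.9 139.3] F [ 0.   0.6 -0.5] open 0.563 q6 -0.2 q1 -0.28
shift mm [ 1.1  1.2 39.3] turn [-0.0004 -0.0006 -0.0017] | alt [-1.00e-03  1.00e-03  3.14e+00]
```

View pics/c3.png

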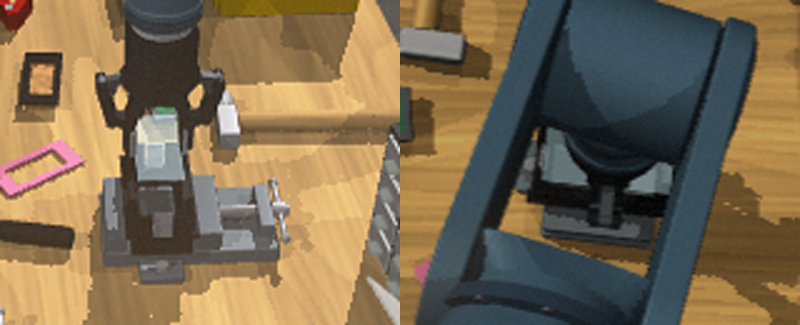

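```bash
python3 -c "
from h import *
z=np.load('pics/side3.npz');p,d=z['p'].astype(int),z['d'];W=world('side',d)
s=np.s_[208:245,325:362]
m=np.zeros((480,640),bool);m[s]=1
m&=(p.min(-1)>110)&(W[...,2]>.115)&(W[...,2]<.15)
P=W[m];print(m.sum(),np.median(P[:,2]),np.percentile(P,[0,2,98,100],axis=0).round(4))
# near end: far -y rows
for y in np.arange(-.1,-.03,.008):
  k=(P[:,1]>y)&(P[:,1]<y+.008);print(y.round(3),k.sum(),P[k][:,0].min().round(4) if k.any() else 0,P[k][:,0].max().round(4) if k.any() else 0, np.median(P[k][:,2]).round(4) if k.any() else 0)
"
```

```text
453 0.13705901480981608 [[ 0.5221 -0.0964  0.1325]
 [ 0.5251 -0.0897  0.1337]
 [ 0.5752  0.0124  0.1407]
 [ 0.5797  0.0184  0.1425]]
-0.1 3 0.553 0.5686 0.1403
-0.092 33 0.5221 0.5708 0.1374
-0.084 42 0.5226 0.5715 0.1375
-0.076 32 0.5244 0.5708 0.1367
-0.068 37 0.5233 0.5723 0.1369
-0.06 40 0.5249 0.5742 0.1371
-0.052 29 0.5251 0.5725 0.1368
-0.044 39 0.5263 0.574 0.1371
-0.036 34 0.5277 0.5752 0.1368
```

```bash
python3 -m jog '[[[1.1,1.2,12],[0,0,-0.002],0.3],[[1.1,1.2,25],[0,0,-0.002],0.3],[[1.1,1.2,35],[0,0,-0.002],0.3],[[1.1,1.2,42],[0,0,-0.002],0.3],[[1.1,1.2,45],[0,0,-0.002],0.3],[[1.1,1.2,45],[0,0,-0.002],0.3],[[1.1,1.2,45],[0,0,-0.002],0.3]]'; python3 -m jog '[[[0,0,1],[0,0,0],0.3],[[0,0,2],[0,0,0],0.3],[[0,0,3],[0,0,0],0.3],[[0,0,3],[0,0,0],0.3]]';python3 -c "
from h import *
row([.5525,-.0369,.09],-4.8)"
```

```text
time_s: 4.6
eef_pos: [0.5526, -0.0369, 0.0943]
eef_rot: [-0.0, 0.736, 0.677, 0.0]
wrist_force: [-0.8, -1.2, 0.3]
opening: 0.567
time_s: 4.93
eef_pos: [0.5527, -0.0369, 0.0914]
eef_rot: [-0.0, 0.736, 0.677, 0.0]
wrist_force: [-0.5, 0.3, -0.4]
opening: 0.572
t 4.93 pos [552.7 -36.9  91.4] F [-0.5  0.3 -0.4] open 0.572 q6 -0.2 q1 -0.28
shift mm [ 0.  -0.2  1.4] turn [-0.0002 -0.0006  0.0003] | alt [ 1.000e-03 -0.000e+00 -3.141e+00]
```

```bash
python3 -m jog '[[[0,0,1],[0,0,0],0.3],[[0,0,2],[0,0,0],0.3],[[0,0,3],[0,0,0],0.3],[[0,0,3],[0,0,0],0.3]]';python3 -m jog '[[[0,0,1],[0,0,0],0.3],[[0,0,2],[0,0,0],0.3],[[0,0,2],[0,0,0],0.3]]';python3 -m jog '[[[0,0,1],[0,0,0],0.3],[[0,0,1],[0,0,0],0.3]]'
```

```text
time_s: 5.27
eef_pos: [0.5529, -0.037, 0.0885]
eef_rot: [-0.0, 0.736, 0.677, 0.0]
wrist_force: [-0.5, -0.2, -0.8]
opening: 0.567
time_s: 5.52
eef_pos: [0.5535, -0.0371, 0.0867]
eef_rot: [0.001, 0.736, 0.677, 0.001]
wrist_force: [1.7, -0.8, 0.2]
opening: 0.57
time_s: 5.68
eef_pos: [0.5536, -0.0371, 0.0856]
eef_rot: [0.001, 0.736, 0.677, 0.001]
wrist_force: [2.1, 0.5, 1.0]
opening: 0.567
```

```bash
python3 -m jog '[[[0,0.8,0],[0,0,0],0.3],[[0,0.8,1],[0,0,0],0.3],[[0,0.8,2],[0,0,0],0.3],[[0,0.8,2],[0,0,0],0.3]]';python3 -m jog '[[[0,0,1],[0,0,0],0.3],[[0,0,1.5],[0,0,0],0.3],[[0,0,1.5],[0,0,0],0.3]]'
```

```text
time_s: 6.02
eef_pos: [0.5546, -0.0372, 0.0839]
eef_rot: [0.001, 0.736, 0.677, 0.001]
wrist_force: [-1.4, 0.6, 3.9]
opening: 0.57
time_s: 6.27
eef_pos: [0.555, -0.0374, 0.0831]
eef_rot: [0.001, 0.736, 0.677, 0.001]
wrist_force: [-1.5, 0.7, 5.9]
opening: 0.572
```

```bash
python3 -m jog '[[[0,-0.4,-1.5],[0,0,0],0.8],[[0,-0.4,-1.5],[0,0,0],1],[[0,-0.4,-1.5],[0,0,0],1],[[0,-0.4,-1.5],[0,0,0],1],[[0,-0.4,-20],[0,0,0],1],[[0,-0.4,-50],[0,0,0],1],[[0,-0.4,-80],[0,0,0],1],[[0,-0.4,-80],[0,0,0],1],[[0,-0.4,-80],[0,0,0],1]]'; 
python3 snap.py 4 side; python3 -c "
from h import *
row([.5535,-.0365,.16],-4.8+90)
a=cv2.imread('pics/side4.png')[170:300,280:440]
cv2.imwrite('pics/c4.png',cv2.resize(a,None,fx=4,fy=4,interpolation=2))"
```

```text
time_s: 7.02
eef_pos: [0.5557, -0.0377, 0.165]
eef_rot: [0.003, 0.736, 0.677, 0.002]
wrist_force: [-0.5, -0.1, -0.6]
opening: 0.998
t 7.07 pos [554.4 -37.4 163.3] F [-1.4  0.7 -0.4] open 1.008 q6 -0.2 q1 -0.28
shift mm [ 0.8 -1.   3.3] turn [ 0.0029  0.0033 -1.5705] | alt [ 0.003 -0.003  1.571]
```

View pics/c4.png

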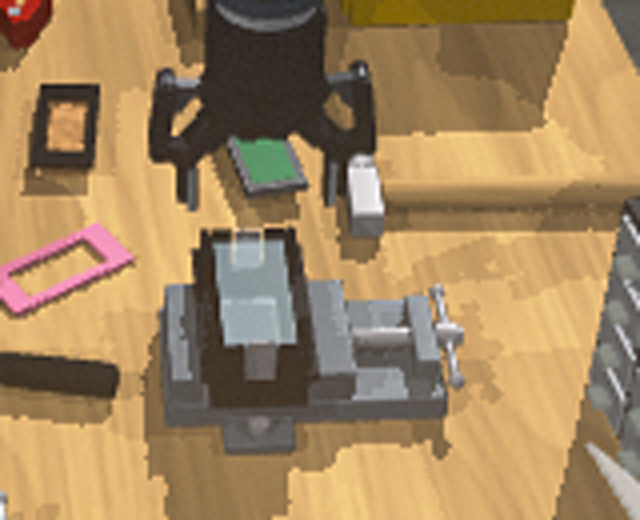

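```bash
python3 -m jog '[[[0.8,-0.4,3],[0,0,-1.57],0.72],[[0.8,-0.4,3],[0,0,-1.57],0.72],[[0.8,-0.4,3],[0,0,-1.57],0.72],[[0.8,-0.4,3],[0,0,-1.57],0.72],[[0.8,-0.4,3],[0,0,-1.57],0.72],[[0.8,-0.4,3],[0,0,-1.57],0.72],[[0.8,-0.4,3],[0,0,-1.57],0.72],[[0.8,-0.4,3],[0,0,-1.57],0.72],[[0.8,-0.4,20],[0.003,0.003,-1.57],0.72],[[0.8,-0.4,35],[0.003,0.003,-1.57],0.72],[[0.8,-0.4,48],[0.003,0.003,-1.57],0.72],[[0.8,-0.4,60],[0.003,0.003,-1.57],0.72],[[0.8,-0.4,65],[0.003,0.003,-1.57],0.72],[[0.8,-0.4,65],[0.003,0.003,-1.57],0.72],[[0.8,-0.4,65],[0.003,0.003,-1.57],0.72]]'; 
python3 snap.py 5 side; python3 -c "
from h import *
row([.5540,-.0365,.095],-4.8+90)
a=cv2.imread('pics/side5.png')[170:300,280:440]
cv2.imwrite('pics/c5.png',cv2.resize(a,None,fx=4,fy=4,interpolation=2))"
```

```text
time_s: 8.32
eef_pos: [0.5531, -0.0363, 0.0965]
eef_rot: [-0.002, 0.043, 0.999, 0.0]
wrist_force: [-0.2, 0.5, 0.8]
opening: 0.719
t 8.37 pos [553.7 -36.4  97.4] F [-0.2  0.3  0.1] open 0.717 q6 -1.76 q1 -0.28
shift mm [-0.3 -0.1  2.4] turn [ 0.0002 -0.0016 -0.003 ] | alt [-3.000e-03 -0.000e+00  3.139e+00]
```

View pics/c5.png

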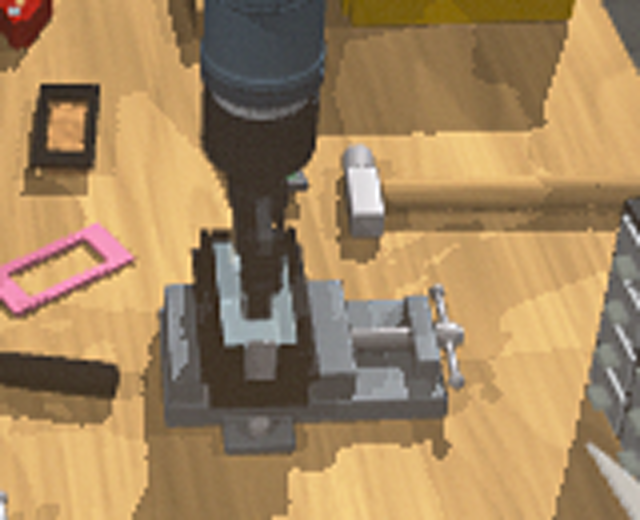

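```bash
python3 -c "
from h import *
z=np.load('pics/side5.npz');W=world('side',z['d'])
for v in range(222,252,2):
  print(v,[tuple((W[v,u]*1000).round(0).astype(int)) for u in range(341,351,3)])
"
```

```text
222 [(np.int64(538), np.int64(-79), np.int64(195)), (np.int64(546), np.int64(-80), np.int64(195)), (np.int64(554), np.int64(-78), np.int64(192)), (np.int64(566), np.int64(-60), np.int64(175))]
224 [(np.int64(540), np.int64(-69), np.int64(179)), (np.int64(544), np.int64(-89), np.int64(196)), (np.int64(551), np.int64(-92), np.int64(198)), (np.int64(565), np.int64(-65), np.int64(173))]
226 [(np.int64(542), np.int64(-59), np.int64(164)), (np.int64(543), np.int64(-93), np.int64(193)), (np.int64(550), np.int64(-97), np.int64(195)), (np.int64(565), np.int64(-67), np.int64(168))]
228 [(np.int64(534), np.int64(-102), np.int64(195)), (np.int64(542), np.int64(-100), np.int64(192)), (np.int64(549), np.int64(-103), np.int64(194)), (np.int64(557), np.int64(-106), np.int64(196))]
230 [(np.int64(535), np.int64(-97), np.int64(184)), (np.int64(542), np.int64(-104), np.int64(189)), (np.int64(549), np.int64(-106), np.int64(190)), (np.int64(556), np.int64(-110), np.int64(192))]
232 [(np.int64(536), np.int64(-96), np.int64(175)), (np.int64(543), np.int64(-98), np.int64(177)), (np.int64(550), np.int64(-104
[... 1104 characters left out ...]
549), np.int64(-77), np.int64(114)), (np.int64(557), np.int64(-75), np.int64(111)), (np.int64(572), np.int64(-46), np.int64(83))]
246 [(np.int64(541), np.int64(-73), np.int64(104)), (np.int64(549), np.int64(-79), np.int64(109)), (np.int64(558), np.int64(-74), np.int64(103)), (np.int64(570), np.int64(-57), np.int64(86))]
248 [(np.int64(542), np.int64(-74), np.int64(97)), (np.int64(549), np.int64(-80), np.int64(102)), (np.int64(558), np.int64(-73), np.int64(95)), (np.int64(569), np.int64(-63), np.int64(84))]
250 [(np.int64(543), np.int64(-66), np.int64(82)), (np.int64(551), np.int64(-67), np.int64(82)), (np.int64(559), np.int64(-70), np.int64(84)), (np.int64(568), np.int64(-68), np.int64(81))]
```

```bash
python3 -m jog '[[[0,0,1],[0,0,0],0.85],[[0,0,2],[0,0,0],0.85],[[0,0,3],[0,0,0],0.85],[[0,0,4],[0,0,0],0.85],[[0,0,5],[0,0,0],0.85],[[0,0,5],[0,0,0],0.85]]';python3 -m jog '[[[0,0,1],[0,0,0],0.85],[[0,0,2],[0,0,0],0.85],[[0,0,3],[0,0,0],0.85],[[0,0,4],[0,0,0],0.85]]';python3 -m jog '[[[0,0,1],[0,0,0],0.85],[[0,0,2],[0,0,0],0.85],[[0,0,3],[0,0,0],0.85]]'
```

```text
time_s: 8.87
eef_pos: [0.5536, -0.0364, 0.0923]
eef_rot: [-0.001, 0.043, 0.999, 0.0]
wrist_force: [0.4, -0.5, -0.0]
opening: 0.849
time_s: 9.2
eef_pos: [0.5536, -0.0364, 0.0882]
eef_rot: [-0.001, 0.043, 0.999, 0.0]
wrist_force: [0.8, 0.0, -0.6]
opening: 0.848
time_s: 9.45
eef_pos: [0.5539, -0.0365, 0.0857]
eef_rot: [-0.001, 0.043, 0.999, 0.0]
wrist_force: [-1.4, 0.4, 6.7]
opening: 0.849
```

```bash
for i in 1 2 3; do python3 -m jog '[[[0,0,1],[0,0,0],0.85],[[0,0,2],[0,0,0],0.85],[[0,0,3],[0,0,0],0.85]]' | grep -E 'pos|force'; done
```

```text
eef_pos: [0.5544, -0.0367, 0.0839]
wrist_force: [-4.4, 0.7, 10.2]
eef_pos: [0.5545, -0.0368, 0.0823]
wrist_force: [-6.8, 0.6, 14.5]
eef_pos: [0.5549, -0.0369, 0.0798]
wrist_force: [-0.5, -0.4, 4.0]
```

```bash
python3 -m jog '[[[0,0,1],[0,0,0],0.85],[[0,0,2],[0,0,0],0.85],[[0,0,3],[0,0,0],0.85]]' | grep -E 'pos|force';python3 -m jog '[[[0,0,1],[0,0,0],0.85],[[0,0,2],[0,0,0],0.85],[[0,0,3],[0,0,0],0.85]]' | grep -E 'pos|force'; python3 snap.py 6 side; python3 -c "
from h import *
a=cv2.imread('pics/side6.png')[170:300,280:440]
cv2.imwrite('pics/c6.png',cv2.resize(a,None,fx=4,fy=4,interpolation=2))"
```

```text
eef_pos: [0.5548, -0.0368, 0.0764]
wrist_force: [0.0, -0.3, -0.1]
eef_pos: [0.5547, -0.0368, 0.0729]
wrist_force: [0.3, 0.3, -0.2]
```

View pics/c6.png

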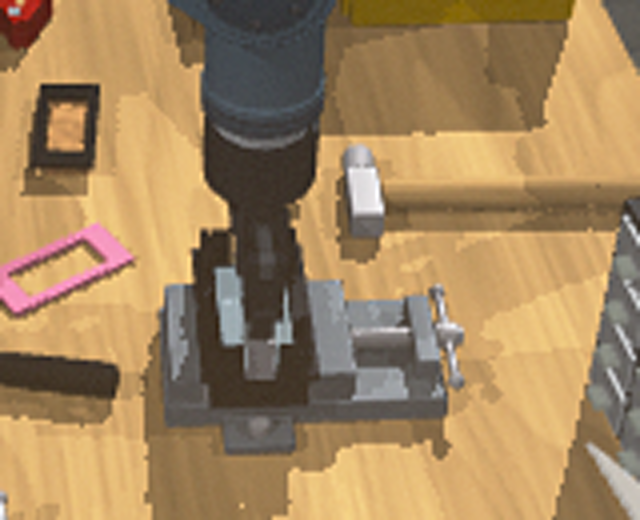

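```bash
python3 -m jog '[[[0,0,1],[0,0,0],0.85],[[0,0,2],[0,0,0],0.85],[[0,0,3],[0,0,0],0.85],[[0,0,4],[0,0,0],0.85],[[0,0,5],[0,0,0],0.85],[[0,0,6],[0,0,0],0.85],[[0,0,6],[0,0,0],0.85]]' | grep -E 'time|pos|force';python3 -m jog '[[[0,0,1],[0,0,0],0.85],[[0,0,2],[0,0,0],0.85],[[0,0,2],[0,0,0],0.85]]' | grep -E 'pos|force';python3 -m jog '[[[0,0,1],[0,0,0],0.85],[[0,0,2],[0,0,0],0.85],[[0,0,2],[0,0,0],0.85]]' | grep -E 'pos|force'
```

```text
time_s: 11.33
eef_pos: [0.5544, -0.0367, 0.0666]
wrist_force: [-0.0, -0.6, -0.7]
eef_pos: [0.5543, -0.0367, 0.0643]
wrist_force: [-0.2, -0.3, -0.0]
eef_pos: [0.5541, -0.0366, 0.0621]
wrist_force: [-0.5, 0.4, -0.1]
```

```bash
python3 -m jog '[[[0,0,0.5],[0,0,0],0.85],[[0,0,1],[0,0,0],0.85],[[0,0,1],[0,0,0],0.85]]' | grep -E 'pos|force'
```

```text
eef_pos: [0.5542, -0.0367, 0.0616]
wrist_force: [-1.6, 0.2, 4.9]
```

```bash
python3 -m jog '[[[0,0,0.7],[0,0,0],0.85],[[0,0,1.2],[0,0,0],0.85],[[0,0,1.2],[0,0,0],0.85],[[0,0,1.2],[0,0,0],0.85]]' | grep -E 'pos|force'; python3 -m jog '[[[0,0,0.3],[0,0,0],0.85],[[0,0,0.8],[0,0,0],0.85],[[0,0,0.8],[0,0,0],0.85],[[0,0,0.8],[0,0,0],0.85]]' | grep -E 'pos|force';python3 -c "
from bench import get_obs;print(get_obs()['torque'],get_obs()['wrist_force'])"
```

```text
eef_pos: [0.5543, -0.0367, 0.0616]
wrist_force: [-4.0, 0.7, 11.0]
eef_pos: [0.5546, -0.0367, 0.0616]
wrist_force: [-2.0, 0.1, 8.1]
[0.20009438 0.42789194 0.01690871] [-1.97929991  0.07146842  8.11309157]
```

```bash
python3 -m jog '[[[0,0,-15],[0,0,0],0.85],[[0,0,-45],[0,0,0],0.85],[[0,0,-80],[0,0,0],1],[[0,0,-100],[0,0,0],1],[[0,0,-100],[0,0,0],1]]' | grep -E 'time|pos|force';python3 snap.py 7 side; python3 -c "
from h import *
row([.4462,.255,.16],-9.1)
row([.4462,.255,.07],-9.1)
a=cv2.imread('pics/side7.png')[170:300,280:440]
cv2.imwrite('pics/c7.png',cv2.resize(a,None,fx=4,fy=4,interpolation=2))"
```

```text
time_s: 13.17
eef_pos: [0.558, -0.0375, 0.167]
wrist_force: [0.7, -1.0, 0.9]
t 13.22 pos [556.7 -37.2 164.4] F [ 0.5 -0.1 -0.7] open 0.997 q6 -1.76 q1 -0.28
shift mm [135.4 281.5   3.2] turn [-0.0052  0.0029 -1.4988] | alt [0.003 0.005 1.643]
t 13.22 pos [556.7 -37.2 164.4] F [ 0.5 -0.1 -0.7] open 0.997 q6 -1.76 q1 -0.28
shift mm [135.9 281.7  93.2] turn [-0.0052  0.0029 -1.4988] | alt [0.003 0.005 1.643]
```

View pics/c7.png

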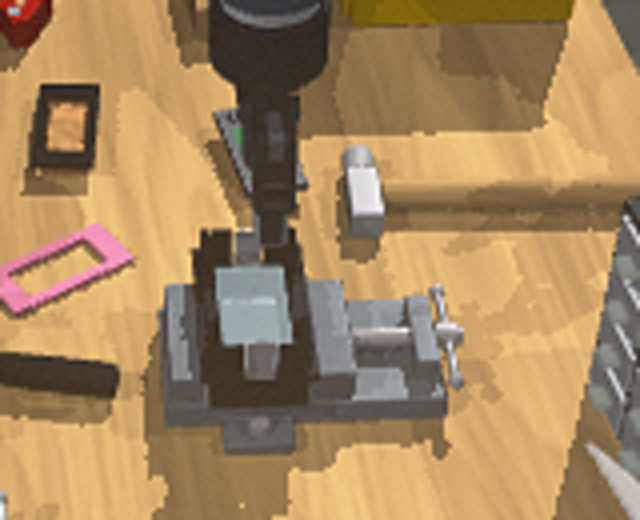

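```bash
python3 -m jog '[[[136,282,3],[0.003,0.005,1.643],1],[[136,282,3],[0.003,0.005,1.643],1],[[136,282,3],[0.003,0.005,1.643],1],[[136,282,3],[0.003,0.005,1.643],1],[[136,282,3],[0.003,0.005,1.643],1],[[136,282,3],[0.003,0.005,1.643],1],[[136,282,3],[0.003,0.005,1.643],1],[[136,282,3],[0.003,0.005,1.643],1],[[136,282,3],[0.003,0.005,1.643],1],[[136,282,20],[0.003,0.005,1.643],1],[[136,282,40],[0.003,0.005,1.643],1],[[136,282,60],[0.003,0.005,1.643],1],[[136,282,80],[0.003,0.005,1.643],1],[[136,282,95],[0.003,0.005,1.643],1],[[136,282,95],[0.003,0.005,1.643],1],[[136,282,95],[0.003,0.005,1.643],1]]' | grep -E 'time|pos|force';python3 snap.py 8 side; python3 -c "
from h import *
row([.4462,.255,.018],-9.1)
a=cv2.imread('pics/side8.png')[130:260,220:380]
cv2.imwrite('pics/c8.png',cv2.resize(a,None,fx=4,fy=4,interpolation=2))
z=np.load('pics/side7.npz');p=z['p'].astype(int);W=world('side',z['d'])
m=np.zeros((480,640),bool);m[236:258,334:354]=1;m&=p.min(-1)>100
P=W[m];A=np.c_[P[:,:2]-P[:,:2].mean(0),np.ones(len(P))];r=np.linalg.lstsq(A,P[:,2],rcond=None)[0];print(len(P),r,P.mean(0))
"
```

```text
time_s: 14.55
eef_pos: [0.4445, 0.2548, 0.0664]
wrist_force: [0.1, -0.2, -0.1]
t 14.6 pos [445.6 255.2  67.7] F [-0.2  0.7 -0.7] open 0.999 q6 0.44 q1 0.29
shift mm [-0.   0.7 49.7] turn [-0.0014  0.0009  0.0031] | alt [-1.000e-03 -2.000e-03 -3.139e+00]
344 [-0.35681385 -0.82326204  0.06706629] [ 0.55416469 -0.03359654  0.06706629]
```

View pics/c8.png

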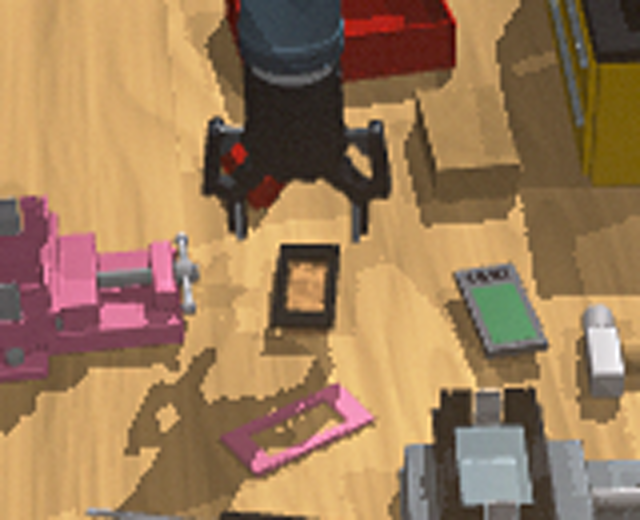

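```bash
python3 -m jog '[[[0,0.7,15],[0,0,0],1],[[0,0.7,30],[0,0,0.003],1],[[0,0.7,43],[0,0,0.003],1],[[0,0.7,49],[0,0,0.003],1],[[0,0.7,49],[0,0,0.003],1],[[0,0.7,49],[0,0,0.003],0.3],[[0,0.7,49],[0,0,0.003],0.3],[[0,0.7,49],[0,0,0.003],0.3],[[0,0.7,49],[0,0,0.003],0.3],[[0,0.7,49],[0,0,0.003],0.3],[[0,0.7,49],[0,0,0.003],0.3],[[0,0.7,49],[0,0,0.003],0.3]]' ; python3 -c "
from h import *
row([.4462,.255,.16],-9.1)
z=np.load('pics/side7.npz');p=z['p'].astype(int);W=world('side',z['d'])
m=np.zeros((480,640),bool);m[236:258,334:354]=1;m&=(p.min(-1)>100)&(abs(W[...,2]-.057)<.005)
P=W[m];A=np.c_[P[:,:2]-P[:,:2].mean(0),np.ones(len(P))];r=np.linalg.lstsq(A,P[:,2],rcond=None)[0];print(len(P),r,P.mean(0),P.min(0),P.max(0))
"
```

```text
time_s: 15.6
eef_pos: [0.4473, 0.2554, 0.0202]
eef_rot: [0.0, 0.761, 0.649, 0.0]
wrist_force: [-2.2, -0.2, 7.4]
opening: 0.574
t 15.6 pos [447.3 255.4  20.2] F [-2.2 -0.2  7.4] open 0.574 q6 0.45 q1 0.29
shift mm [  -0.5   -0.9 -139.8] turn [ 0.0008 -0.      0.0006] | alt [ 0.000e+00  1.000e-03 -3.141e+00]
323 [ 0.00602913 -0.01011458  0.05784453] [ 0.5561538  -0.02299782  0.05784453] [ 0.52938752 -0.06582935  0.05225097] [0.58360853 0.022371   0.06160644]
```

```bash
python3 -m jog '[[[0,0,-10],[0,0,0],0.3],[[0,0,-30],[0,0,0],0.3],[[0,0,-65],[0,0,0],0.3],[[0,0,-100],[0,0,0],0.3],[[0,0,-135],[0,0,0],0.3],[[0,0,-140],[0,0,0],0.3],[[0,0,-140],[0,0,0],0.3]]'; python3 snap.py 9 side;python3 -c "
from h import *
row([.5541,-.0361,.14],-4.8)
a=cv2.imread('pics/side9.png')[130:260,220:380]
cv2.imwrite('pics/c9.png',cv2.resize(a,None,fx=4,fy=4,interpolation=2))"
```

```text
time_s: 16.18
eef_pos: [0.4495, 0.2562, 0.1645]
eef_rot: [0.002, 0.761, 0.649, 0.004]
wrist_force: [-0.3, 0.2, -2.0]
opening: 0.573
t 16.23 pos [448.  255.7 162. ] F [ 0.  -0.4 -1.2] open 0.569 q6 0.45 q1 0.29
shift mm [-271.5  150.6   22.2] turn [ 0.0041 -0.0015 -0.0743] | alt [-2.000e-03 -6.000e-03  3.067e+00]
```

View pics/c9.png

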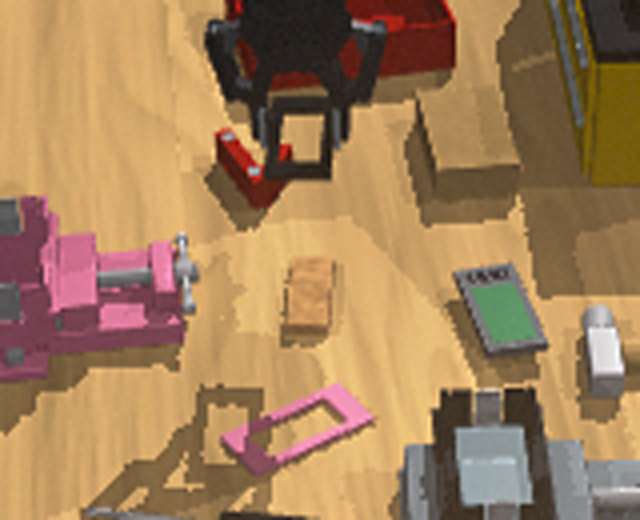

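Gasket is held level. Moving it over the frame.

```bash
python3 -m jog '[[[-271,151,10],[0.004,-0.002,-0.074],0.3],[[-271,151,10],[0.004,-0.002,-0.074],0.3],[[-271,151,10],[0.004,-0.002,-0.074],0.3],[[-271,151,10],[0.004,-0.002,-0.074],0.3],[[-271,151,10],[0.004,-0.002,-0.074],0.3],[[-271,151,10],[0.004,-0.002,-0.074],0.3],[[-271,151,10],[0.004,-0.002,-0.074],0.3],[[-271,151,22],[0.004,-0.002,-0.074],0.3],[[-271,151,30],[0.004,-0.002,-0.074],0.3],[[-271,151,40],[0.004,-0.002,-0.074],0.3],[[-271,151,45],[0.004,-0.002,-0.074],0.3],[[-271,151,45],[0.004,-0.002,-0.074],0.3],[[-271,151,45],[0.004,-0.002,-0.074],0.3]]'; python3 -c "
from h import *
row([.5541,-.0361,.095],-4.8)"
```

```text
time_s: 17.32
eef_pos: [0.5537, -0.0341, 0.1164]
eef_rot: [-0.001, 0.736, 0.677, -0.001]
wrist_force: [0.1, -0.0, -0.0]
opening: 0.572
t 17.32 pos [553.7 -34.1 116.4] F [ 0.1 -0.  -0. ] open 0.572 q6 -0.19 q1 -0.28
shift mm [-2.   0.6 21.4] turn [-0.0019  0.      0.0016] | alt [-0.00e+00 -3.00e-03 -3.14e+00]
```

```bash
python3 -m jog '[[[-2,0.5,6],[-0.002,0,0.002],0.3],[[-2,0.5,12],[-0.002,0,0.002],0.3],[[-2,0.5,17],[-0.002,0,0.002],0.3],[[-2,0.5,21],[-0.002,0,0.002],0.3],[[-2,0.5,22],[-0.002,0,0.002],0.3],[[-2,0.5,23],[-0.002,0,0.002],0.3],[[-2,0.5,23],[-0.002,0,0.002],0.3]]'; python3 -m jog '[[[0,0,1],[0,0,0],0.3],[[0,0,2],[0,0,0],0.3],[[0,0,3],[0,0,0],0.3],[[0,0,4],[0,0,0],0.3],[[0,0,4],[0,0,0],0.3]]';python3 -c "
from h import *
row([.5541,-.0361,.09],-4.8)"
```

```text
time_s: 17.9
eef_pos: [0.554, -0.0361, 0.0932]
eef_rot: [-0.0, 0.736, 0.677, 0.0]
wrist_force: [-0.3, -0.2, 0.2]
opening: 0.577
time_s: 18.32
eef_pos: [0.5539, -0.0362, 0.089]
eef_rot: [-0.0, 0.736, 0.677, -0.0]
wrist_force: [0.2, 0.3, -1.2]
opening: 0.569
t 18.32 pos [553.9 -36.2  89. ] F [ 0.2  0.3 -1.2] open 0.569 q6 -0.19 q1 -0.28
shift mm [ 0.1  0.2 -1. ] turn [-0.0003 -0.0001 -0.0005] | alt [-0.     0.     3.141]
```

Expected contact is at a TCP height of about 0.0838.

```bash
python3 -m jog '[[[0,0,1],[0,0,0],0.3],[[0,0,2],[0,0,0],0.3],[[0,0,3],[0,0,0],0.3],[[0,0,3],[0,0,0],0.3]]'|grep -E 'pos|force';python3 -m jog '[[[0,0,1],[0,0,0],0.3],[[0,0,2],[0,0,0],0.3],[[0,0,2],[0,0,0],0.3]]'|grep -E 'pos|force';python3 -m jog '[[[0,0,1],[0,0,0],0.3],[[0,0,1],[0,0,0],0.3]]'|grep -E 'pos|force'
```

```text
eef_pos: [0.554, -0.0364, 0.0861]
wrist_force: [-0.4, -1.8, 0.5]
eef_pos: [0.5546, -0.0365, 0.0847]
wrist_force: [-1.0, -0.9, 3.8]
eef_pos: [0.555, -0.0365, 0.0843]
wrist_force: [-1.5, 0.5, 5.7]
```

```bash
python3 -m jog '[[[0,-0.5,-1.5],[0,0,0],0.8],[[0,-0.5,-1.5],[0,0,0],1],[[0,-0.5,-1.5],[0,0,0],1],[[0,-0.5,-1.5],[0,0,0],1],[[0,-0.5,-20],[0,0,0],1],[[0,-0.5,-50],[0,0,0],1],[[0,-0.5,-80],[0,0,0],1],[[0,-0.5,-80],[0,0,0],1],[[0,-0.5,-80],[0,0,0],1]]'; 
python3 snap.py 10 side; python3 -c "
from h import *
row([.5540,-.0365,.10],-4.8+90)
a=cv2.imread('pics/side10.png')[170:300,280:440]
cv2.imwrite('pics/c10.png',cv2.resize(a,None,fx=4,fy=4,interpolation=2))"
```

```text
time_s: 19.82
eef_pos: [0.5557, -0.0368, 0.1663]
eef_rot: [0.003, 0.736, 0.677, 0.002]
wrist_force: [0.2, 0.7, -0.6]
opening: 1.0
t 19.87 pos [554.4 -36.4 164.5] F [-0.  -0.  -0.1] open 1.004 q6 -0.19 q1 -0.28
shift mm [-0.1 -0.6 64.5] turn [ 0.0028 -0.0018  1.5703] | alt [ 0.002  0.003 -1.571]
```

View pics/c10.png

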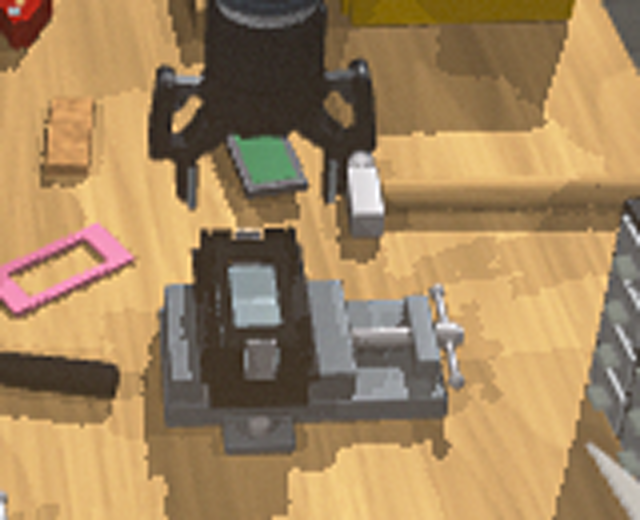

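```bash
python3 -m jog '[[[0,-0.5,3],[0,0,-1.571],0.88],[[0,-0.5,3],[0,0,-1.571],0.88],[[0,-0.5,3],[0,0,-1.571],0.88],[[0,-0.5,3],[0,0,-1.571],0.88],[[0,-0.5,3],[0,0,-1.571],0.88],[[0,-0.5,3],[0,0,-1.571],0.88],[[0,-0.5,3],[0,0,-1.571],0.88],[[0,-0.5,3],[0,0,-1.571],0.88],[[0,-0.5,20],[0.002,0.003,-1.571],0.88],[[0,-0.5,35],[0.002,0.003,-1.571],0.88],[[0,-0.5,48],[0.002,0.003,-1.571],0.88],[[0,-0.5,60],[0.002,0.003,-1.571],0.88],[[0,-0.5,67],[0.002,0.003,-1.571],0.88],[[0,-0.5,69],[0.002,0.003,-1.571],0.88],[[0,-0.5,69],[0.002,0.003,-1.571],0.88]]'; python3 snap.py 11 side; python3 -c "
from h import *
row([.5540,-.0365,.09],-4.8+90)
a=cv2.imread('pics/side11.png')[170:300,280:440]
cv2.imwrite('pics/c11.png',cv2.resize(a,None,fx=4,fy=4,interpolation=2))"
```

```text
time_s: 21.12
eef_pos: [0.5525, -0.036, 0.0934]
eef_rot: [-0.002, 0.043, 0.999, 0.001]
wrist_force: [-0.3, 0.1, 0.8]
opening: 0.877
t 21.17 pos [553.3 -36.2  94.4] F [ 0.6 -0.4  0.4] open 0.883 q6 -1.76 q1 -0.28
shift mm [-0.8 -0.2  4.4] turn [ 0.0005 -0.0026 -0.0029] | alt [-4.000e-03 -1.000e-03  3.139e+00]
```

View pics/c11.png

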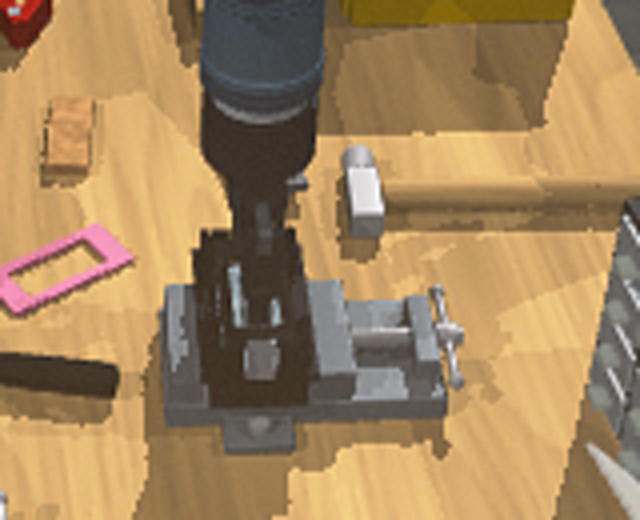

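```bash
python3 -m jog '[[[-0.8,-0.2,1],[0,-0.002,0],0.88],[[-0.8,-0.2,2],[0,-0.002,0],0.88],[[-0.8,-0.2,3],[0,-0.002,0],0.88],[[-0.8,-0.2,4],[0,-0.002,0],0.88],[[-0.8,-0.2,5],[0,-0.002,0],0.88]]'|grep -E 'pos|force';python3 -m jog '[[[0,0,1],[0,0,0],0.88],[[0,0,2],[0,0,0],0.88],[[0,0,3],[0,0,0],0.88]]'|grep -E 'pos|force';python3 -m jog '[[[0,0,1],[0,0,0],0.88],[[0,0,2],[0,0,0],0.88],[[0,0,3],[0,0,0],0.88]]'|grep -E 'pos|force'
```

```text
eef_pos: [0.5542, -0.0366, 0.0896]
wrist_force: [0.5, 0.1, -0.3]
eef_pos: [0.5544, -0.0366, 0.0868]
wrist_force: [-1.6, 0.8, 6.9]
eef_pos: [0.555, -0.0368, 0.0849]
wrist_force: [-3.8, 0.3, 10.2]
```

```bash
python3 -m jog '[[[0,0,1],[0,0,0],0.88],[[0,0,2],[0,0,0],0.88],[[0,0,3],[0,0,0],0.88]]'|grep -E 'pos|force'; python3 -m jog '[[[0,0,1],[0,0,0],0.88],[[0,0,2],[0,0,0],0.88],[[0,0,3],[0,0,0],0.88]]'|grep -E 'pos|force'
```

```text
eef_pos: [0.5553, -0.0369, 0.0832]
wrist_force: [-5.5, -0.2, 12.2]
eef_pos: [0.5557, -0.037, 0.0813]
wrist_force: [0.2, 0.6, -0.8]
```

```bash
python3 -m jog '[[[1.3,0,1],[0,0,0],0.88],[[1.3,0,2],[0,0,0],0.88],[[1.3,0,3],[0,0,0],0.88],[[1.3,0,4],[0,0,0],0.88],[[1.3,0,5],[0,0,0],0.88],[[1.3,0,6],[0,0,0],0.88],[[1.3,0,7],[0,0,0],0.88],[[1.3,0,8],[0,0,0],0.88],[[1.3,0,9],[0,0,0],0.88],[[1.3,0,10],[0,0,0],0.88],[[1.3,0,11],[0,0,0],0.88],[[1.3,0,11],[0,0,0],0.88]]'|grep -E 'time|pos|force';python3 -m jog '[[[0,0,1],[0,0,0],0.88],[[0,0,1.5],[0,0,0],0.88],[[0,0,1.5],[0,0,0],0.88]]'|grep -E 'pos|force'
```

```text
time_s: 23.58
eef_pos: [0.5543, -0.0369, 0.07]
wrist_force: [0.0, -0.0, 0.5]
eef_pos: [0.5541, -0.0369, 0.0684]
wrist_force: [-1.2, -0.9, -0.3]
```

```bash
python3 -m jog '[[[0,0,0.7],[0,0,0],0.88],[[0,0,1.2],[0,0,0],0.88],[[0,0,1.2],[0,0,0],0.88]]'|grep -E 'time|pos|force'
```

```text
time_s: 24.08
eef_pos: [0.5541, -0.0368, 0.0671]
wrist_force: [0.6, -0.8, -0.3]
```

```bash
python3 -m jog '[[[0,0,0.7],[0,0,0],0.88],[[0,0,1.2],[0,0,0],0.88],[[0,0,1.2],[0,0,0],0.88]]'|grep -E 'time|pos|force'; python3 -m jog '[[[0,0,0.5],[0,0,0],0.88],[[0,0,1],[0,0,0],0.88],[[0,0,1],[0,0,0],0.88]]'|grep -E 'time|pos|force'
```

```text
time_s: 24.33
eef_pos: [0.5542, -0.0368, 0.0659]
wrist_force: [-0.8, 1.8, 1.2]
time_s: 24.58
eef_pos: [0.5542, -0.0368, 0.0658]
wrist_force: [-3.5, 0.7, 9.3]
```

```bash
python3 -m jog '[[[0,0,0.7],[0,0,0],0.88],[[0,0,1.2],[0,0,0],0.88],[[0,0,1.2],[0,0,0],0.88],[[0,0,1.2],[0,0,0],0.88]]'|grep -E 'time|pos|force'; python3 -m jog '[[[0,0,-12],[0,0,0],0.88],[[0,0,-40],[0,0,0],0.88],[[0,0,-75],[0,0,0],1],[[0,0,-95],[0,0,0],1],[[0,0,-95],[0,0,0],1]]' | grep -E 'time|pos|force';python3 snap.py 12 side; python3 -c "
from h import *
row([.5998,.199,.15],5.0)
row([.5998,.199,.07],5.0)
a=cv2.imread('pics/side12.png')[170:300,280:440]
cv2.imwrite('pics/c12.png',cv2.resize(a,None,fx=4,fy=4,interpolation=2))"
```

```text
time_s: 24.92
eef_pos: [0.5543, -0.0368, 0.0658]
wrist_force: [-5.2, 1.5, 10.9]
time_s: 25.33
eef_pos: [0.5573, -0.0376, 0.1662]
wrist_force: [0.8, -0.0, 0.4]
t 25.38 pos [556.  -37.2 163.7] F [-1.2  0.5  0.5] open 1.002 q6 -1.76 q1 -0.28
shift mm [-23.  239.1  13.4] turn [0.0039 0.0075 1.3966] | alt [-0.008  0.004 -1.745]
t 25.38 pos [556.  -37.2 163.7] F [-1.2  0.5  0.5] open 1.002 q6 -1.76 q1 -0.28
shift mm [-22.4 239.3  93.4] turn [0.0039 0.0075 1.3966] | alt [-0.008  0.004 -1.745]
```

View pics/c12.png

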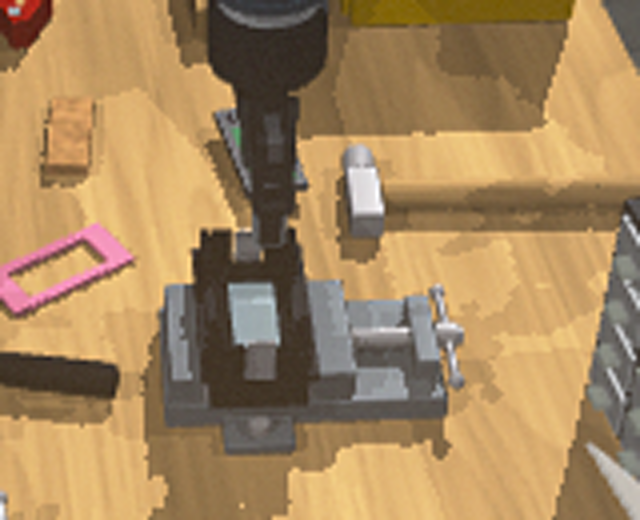

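```bash
python3 -c "
from h import *
print(ray('top',[[249,151],[249,160],[287,164]],.02).round(3))
a=np.radians(5);c=np.array([.5998,.199]);print(c+.057*np.array([np.cos(a),np.sin(a)]))
"; python3 -m jog '[[[-22,239,10],[0.004,0.0075,1.397],1],[[-22,239,10],[0.004,0.0075,1.397],1],[[-22,239,10],[0.004,0.0075,1.397],1],[[-22,239,10],[0.004,0.0075,1.397],1],[[-22,239,10],[0.004,0.0075,1.397],1],[[-22,239,10],[0.004,0.0075,1.397],1],[[-22,239,10],[0.004,0.0075,1.397],1],[[-22,239,10],[0.004,0.0075,1.397],1],[[-22,239,25],[0.004,0.0075,1.397],1],[[-22,239,50],[0.004,0.0075,1.397],1],[[-22,239,70],[0.004,0.0075,1.397],1],[[-22,239,85],[0.004,0.0075,1.397],1],[[-22,239,85],[0.004,0.0075,1.397],1],[[-22,239,85],[0.004,0.0075,1.397],1]]' | grep -E 'time|pos|force'; python3 snap.py 13 side; python3 -c "
from h import *
row([.5998,.199,.023],5.0)
a=cv2.imread('pics/side13.png')[130:260,270:430]
cv2.imwrite('pics/c13.png',cv2.resize(a,None,fx=4,fy=4,interpolation=2))"
```

```text
[[0.684 0.185 0.02 ]
 [0.663 0.184 0.02 ]
 [0.655 0.094 0.02 ]]
[0.6565831  0.20396788]
time_s: 26.55
eef_pos: [0.5976, 0.1985, 0.0762]
wrist_force: [0.3, -0.0, 0.4]
t 26.6 pos [598.9 198.7  77.8] F [0.  0.2 0. ] open 1.001 q6 0.04 q1 0.13
shift mm [ 0.3  1.  54.8] turn [-0.0016  0.0002  0.0021] | alt [-0.000e+00 -2.000e-03 -3.139e+00]
```

View pics/c13.png

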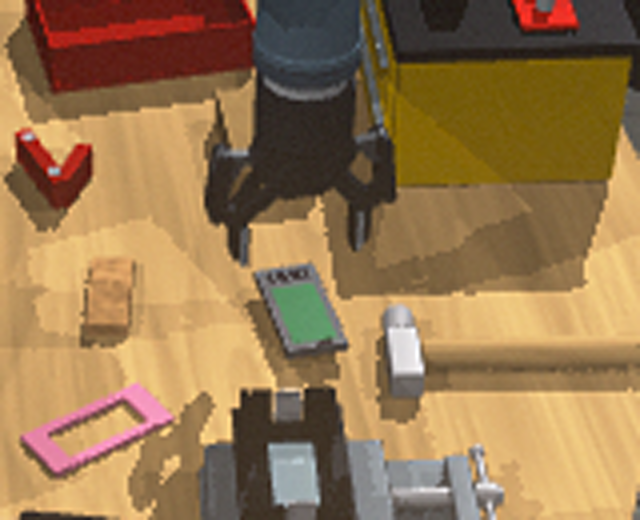

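```bash
python3 -m jog '[[[0.3,1,12],[0,0,0.002],0.8],[[0.3,1,25],[0,0,0.002],0.8],[[0.3,1,40],[0,0,0.002],0.8],[[0.3,1,52],[0,0,0.002],0.8],[[0.3,1,58],[0,0,0.002],0.8],[[0.3,1,58],[0,0,0.002],0.8],[[0.3,1,58],[0,0,0.002],0.3],[[0.3,1,58],[0,0,0.002],0.3],[[0.3,1,58],[0,0,0.002],0.3],[[0.3,1,58],[0,0,0.002],0.3],[[0.3,1,58],[0,0,0.002],0.3],[[0.3,1,58],[0,0,0.002],0.3]]'; python3 -c "
from h import *
row([.5998,.199,.16],5)"; python3 -m jog '[[[0,0,-10],[0,0,0],0.3],[[0,0,-30],[0,0,0],0.3],[[0,0,-65],[0,0,0],0.3],[[0,0,-100],[0,0,0],0.3],[[0,0,-135],[0,0,0],0.3],[[0,0,-140],[0,0,0],0.3],[[0,0,-140],[0,0,0],0.3]]'; python3 snap.py 14 side;python3 -c "
from h import *
row([.5541,-.0365,.14],-4.8)
a=cv2.imread('pics/side14.png')[110:240,270:430]
cv2.imwrite('pics/c14.png',cv2.resize(a,None,fx=4,fy=4,interpolation=2))"
```

```text
time_s: 27.6
eef_pos: [0.6004, 0.1991, 0.0206]
eef_rot: [0.0, 0.676, 0.737, -0.0]
wrist_force: [0.4, -0.3, 3.4]
opening: 0.579
t 27.6 pos [600.4 199.1  20.6] F [ 0.4 -0.3  3.4] open 0.579 q6 0.05 q1 0.13
shift mm [-1.000e-01 -6.000e-01 -1.394e+02] turn [-0.0001  0.0001  0.0001] | alt [-0.    -0.    -3.141]
time_s: 28.18
eef_pos: [0.6026, 0.1996, 0.1651]
eef_rot: [0.002, 0.675, 0.737, 0.003]
wrist_force: [0.4, -0.2, -1.0]
opening: 0.58
t 28.23 pos [601.  199.3 162.2] F [-0.8  0.2 -2.3] open 0.578 q6 0.05 q1 0.13
shift mm [-230.8  -67.3   22. ] turn [ 0.0026 -0.0002  0.1712] | alt [ 0.     0.004 -2.97 ]
```

View pics/c14.png

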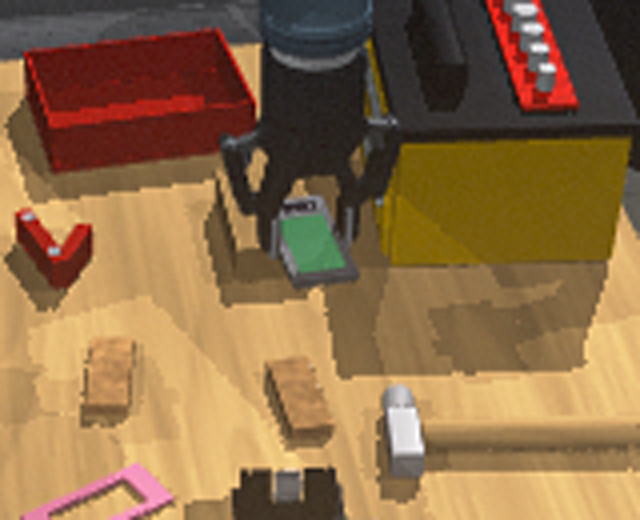

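```bash
python3 -m jog '[[[-231,-67,10],[0.003,0,0.171],0.3],[[-231,-67,10],[0.003,0,0.171],0.3],[[-231,-67,10],[0.003,0,0.171],0.3],[[-231,-67,10],[0.003,0,0.171],0.3],[[-231,-67,10],[0.003,0,0.171],0.3],[[-231,-67,10],[0.003,0,0.171],0.3],[[-231,-67,10],[0.003,0,0.171],0.3],[[-231,-67,20],[0.003,0,0.171],0.3],[[-231,-67,30],[0.003,0,0.171],0.3],[[-231,-67,40],[0.003,0,0.171],0.3],[[-231,-67,45],[0.003,0,0.171],0.3],[[-231,-67,45],[0.003,0,0.171],0.3],[[-231,-67,45],[0.003,0,0.171],0.3]]'; python3 -c "
from h import *
row([.5541,-.0365,.095],-4.8)"
```

```text
time_s: 29.32
eef_pos: [0.5541, -0.0356, 0.116]
eef_rot: [-0.001, 0.735, 0.678, -0.001]
wrist_force: [0.2, -0.2, -0.7]
opening: 0.577
t 29.32 pos [554.1 -35.6 116. ] F [ 0.2 -0.2 -0.7] open 0.577 q6 -0.2 q1 -0.28
shift mm [-0.9  0.1 21. ] turn [-0.0021 -0.0006  0.0018] | alt [ 1.00e-03 -3.00e-03 -3.14e+00]
```

```bash
python3 -m jog '[[[-0.9,0,6],[-0.002,0,0.002],0.3],[[-0.9,0,12],[-0.002,0,0.002],0.3],[[-0.9,0,17],[-0.002,0,0.002],0.3],[[-0.9,0,21],[-0.002,0,0.002],0.3],[[-0.9,0,22],[-0.002,0,0.002],0.3],[[-0.9,0,23],[-0.002,0,0.002],0.3],[[-0.9,0,23],[-0.002,0,0.002],0.3]]'; python3 -m jog '[[[0,0,1],[0,0,0],0.3],[[0,0,2],[0,0,0],0.3],[[0,0,3],[0,0,0],0.3],[[0,0,4],[0,0,0],0.3],[[0,0,4],[0,0,0],0.3]]';python3 -m jog '[[[0,0,1],[0,0,0],0.3],[[0,0,2],[0,0,0],0.3],[[0,0,3],[0,0,0],0.3],[[0,0,3],[0,0,0],0.3]]'|grep -E 'pos|force';python3 -m jog '[[[0,0,1],[0,0,0],0.3],[[0,0,1.5],[0,0,0],0.3],[[0,0,1.5],[0,0,0],0.3]]'|grep -E 'pos|force'
```

```text
time_s: 29.9
eef_pos: [0.554, -0.0365, 0.0929]
eef_rot: [-0.0, 0.736, 0.677, 0.0]
wrist_force: [-0.1, -0.1, -1.0]
opening: 0.582
time_s: 30.32
eef_pos: [0.5538, -0.0365, 0.0887]
eef_rot: [-0.0, 0.736, 0.677, 0.0]
wrist_force: [-0.3, -1.0, -1.4]
opening: 0.581
eef_pos: [0.554, -0.0367, 0.0859]
wrist_force: [-0.6, -0.5, 0.7]
eef_pos: [0.5545, -0.0368, 0.0851]
wrist_force: [-1.2, 0.5, 4.7]
```

Cartridge is resting on the catches. I'll release it and push it home.

```bash
python3 -m jog '[[[0,-0.3,-1],[0,0,0],0.8],[[0,-0.3,-1],[0,0,0],1],[[0,-0.3,-1],[0,0,0],1],[[0,-0.3,-1],[0,0,0],1],[[0,-0.3,-20],[0,0,0],1],[[0,-0.3,-50],[0,0,0],1],[[0,-0.3,-80],[0,0,0],1],[[0,-0.3,-80],[0,0,0],1],[[0,-0.3,-80],[0,0,0],1]]'; 
python3 snap.py 15 side; python3 -c "
from h import *
row([.5540,-.0365,.10],-4.8+90)
a=cv2.imread('pics/side15.png')[170:300,280:440]
cv2.imwrite('pics/c15.png',cv2.resize(a,None,fx=4,fy=4,interpolation=2))"
```

```text
time_s: 31.65
eef_pos: [0.5555, -0.0371, 0.167]
eef_rot: [0.002, 0.736, 0.677, 0.002]
wrist_force: [-0.2, -0.2, -0.5]
opening: 0.999
t 31.7 pos [554.3 -36.8 165.3] F [-0.9  0.8 -0.7] open 0.999 q6 -0.2 q1 -0.28
shift mm [ 0.3 -0.4 65.3] turn [ 1.4000e-03 -1.5000e-03  1.5704e+00] | alt [ 1.000e-03  1.000e-03 -1.571e+00]
```

View pics/c15.png

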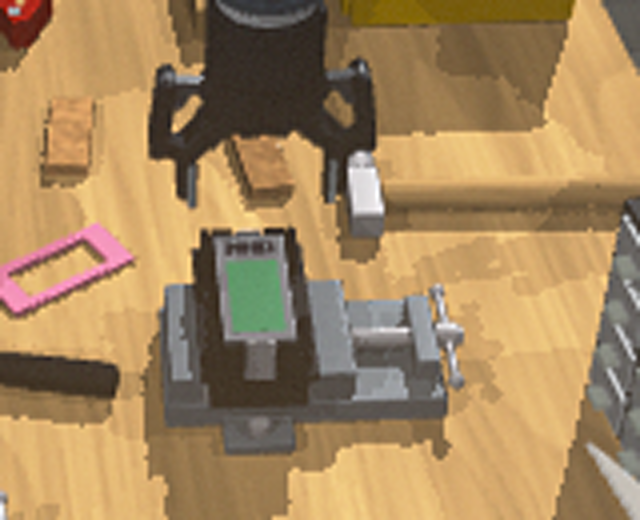

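```bash
python3 -m jog '[[[0.3,-0.4,0],[0,0,-1.571],0.88],[[0.3,-0.4,0],[0,0,-1.571],0.88],[[0.3,-0.4,0],[0,0,-1.571],0.88],[[0.3,-0.4,0],[0,0,-1.571],0.88],[[0.3,-0.4,0],[0,0,-1.571],0.88],[[0.3,-0.4,0],[0,0,-1.571],0.88],[[0.3,-0.4,0],[0,0,-1.571],0.88],[[0.3,-0.4,3],[0,0,-1.571],0.88],[[0.3,-0.4,15],[0.001,0.001,-1.571],0.88],[[0.3,-0.4,30],[0.001,0.001,-1.571],0.88],[[0.3,-0.4,43],[0.001,0.001,-1.571],0.88],[[0.3,-0.4,54],[0.001,0.001,-1.571],0.88],[[0.3,-0.4,60],[0.001,0.001,-1.571],0.88],[[0.3,-0.4,62],[0.001,0.001,-1.571],0.88],[[0.3,-0.4,62],[0.001,0.001,-1.571],0.88],[[0.3,-0.4,62],[0.001,0.001,-1.571],0.88]]'; python3 -c "
from h import *
row([.5540,-.0365,.09],-4.8+90)"
```

```text
time_s: 33.03
eef_pos: [0.5536, -0.0363, 0.1026]
eef_rot: [-0.0, 0.043, 0.999, 0.0]
wrist_force: [-0.1, -0.4, 0.8]
opening: 0.878
t 33.03 pos [553.6 -36.3 102.6] F [-0.1 -0.4  0.8] open 0.878 q6 -1.76 q1 -0.28
shift mm [-0.5 -0.1 12.6] turn [ 0.0003 -0.0008 -0.0025] | alt [-1.000e-03 -1.000e-03  3.139e+00]
```

```bash
python3 -m jog '[[[-0.4,0,1],[0,0,0],0.88],[[-0.4,0,2],[0,0,0],0.88],[[-0.4,0,3],[0,0,0],0.88],[[-0.4,0,4],[0,0,0],0.88],[[-0.4,0,5],[0,0,0],0.88],[[-0.4,0,6],[0,0,0],0.88],[[-0.4,0,7],[0,0,0],0.88],[[-0.4,0,8],[0,0,0],0.88]]'|grep -E 'pos|force';python3 -m jog '[[[0,0,1],[0,0,0],0.88],[[0,0,2],[0,0,0],0.88],[[0,0,3],[0,0,0],0.88]]'|grep -E 'pos|force';python3 -m jog '[[[0,0,1],[0,0,0],0.88],[[0,0,2],[0,0,0],0.88],[[0,0,3],[0,0,0],0.88]]'|grep -E 'pos|force'
```

```text
eef_pos: [0.554, -0.0364, 0.0946]
wrist_force: [-0.8, -0.5, 0.8]
eef_pos: [0.5539, -0.0364, 0.0914]
wrist_force: [0.7, 0.4, -0.0]
eef_pos: [0.5547, -0.0366, 0.0894]
wrist_force: [-0.7, 0.6, 6.9]
```

```bash
python3 -m jog '[[[0,0,1],[0,0,0],0.88],[[0,0,2],[0,0,0],0.88],[[0,0,3],[0,0,0],0.88]]'|grep -E 'pos|force'; python3 -m jog '[[[0,0,1],[0,0,0],0.88],[[0,0,2],[0,0,0],0.88],[[0,0,3],[0,0,0],0.88]]'|grep -E 'pos|force'
```

```text
eef_pos: [0.5552, -0.0368, 0.0876]
wrist_force: [-5.0, 0.6, 11.8]
eef_pos: [0.5553, -0.0369, 0.086]
wrist_force: [0.1, 0.4, 0.2]
```

```bash
python3 -m jog '[[[1,0,1],[0,0,0],0.88],[[1,0,2],[0,0,0],0.88],[[1,0,3],[0,0,0],0.88],[[1,0,4],[0,0,0],0.88],[[1,0,5],[0,0,0],0.88],[[1,0,6],[0,0,0],0.88],[[1,0,7],[0,0,0],0.88],[[1,0,7],[0,0,0],0.88]]'|grep -E 'time|pos|force';python3 -m jog '[[[0,0,0.7],[0,0,0],0.88],[[0,0,1.4],[0,0,0],0.88],[[0,0,1.4],[0,0,0],0.88]]'|grep -E 'pos|force';python3 -m jog '[[[0,0,0.7],[0,0,0],0.88],[[0,0,1.2],[0,0,0],0.88],[[0,0,1.2],[0,0,0],0.88]]'|grep -E 'pos|force'
```

```text
time_s: 35.37
eef_pos: [0.5544, -0.0368, 0.0787]
wrist_force: [0.4, -0.0, 0.4]
eef_pos: [0.5539, -0.0367, 0.0767]
wrist_force: [-1.1, 0.5, 0.1]
eef_pos: [0.5535, -0.0366, 0.0751]
wrist_force: [0.4, -0.5, 0.1]
```

```bash
python3 -m jog '[[[-0.5,0,0.6],[0,0,0],0.88],[[-0.5,0,1],[0,0,0],0.88],[[-0.5,0,1],[0,0,0],0.88]]'|grep -E 'time|pos|force';python3 -m jog '[[[0,0,0.6],[0,0,0],0.88],[[0,0,1],[0,0,0],0.88],[[0,0,1],[0,0,0],0.88]]'|grep -E 'pos|force'
```

```text
time_s: 36.12
eef_pos: [0.5538, -0.0366, 0.0748]
wrist_force: [-3.6, 0.5, 7.7]
eef_pos: [0.5539, -0.0366, 0.0748]
wrist_force: [-4.6, 0.2, 10.0]
```

```bash
python3 -m jog '[[[0,0,0.7],[0,0,0],0.88],[[0,0,1.2],[0,0,0],0.88],[[0,0,1.2],[0,0,0],0.88],[[0,0,1.2],[0,0,0],0.88]]'|grep -E 'time|pos|force'; python3 -m jog '[[[0,0,-12],[0,0,0],0.88],[[0,0,-40],[0,0,0],0.88],[[0,0,-75],[0,0,0],0.88],[[0,0,-110],[0,0,0],0.88],[[50,50,-140],[0,0,0],0.88],[[80,80,-150],[0,0,0],0.88],[[110,110,-150],[0,0,0],0.88],[[140,140,-150],[0,0,0],0.88],[[160,160,-150],[0,0,0],0.88],[[180,180,-150],[0,0,0],0.88],[[180,180,-150],[0,0,0],0.88]]' | grep -E 'time|pos|force';python3 snap.py 16 side top; python3 -c "
from h import *
a=cv2.imread('pics/side16.png')[170:300,280:440];b=cv2.imread('pics/top16.png')[140:270,260:420]
cv2.imwrite('pics/c16.png',np.hstack([cv2.resize(a,None,fx=2.5,fy=2.5,interpolation=2),cv2.resize(b,None,fx=2.5,fy=2.5,interpolation=2)]))
for n in('top','side'):
  z=np.load(f'pics/{n}16.npz');p=z['p'].astype(int);W=world(n,z['d'])
  m=(abs(W[...,0]-.553)<.025)&(abs(W[...,1]+.036)<.045)&(abs(W[...,2]-.07)<.007)&(p[...,1]>p[...,0]+20)
  P=W[m];A=np.c_[P[:,:2]-P[:,:2].mean(0),np.ones(len(P))];print(n,len(P),np.linalg.lstsq(A,P[:,2],rcond=None)[0] if len(P)>9 else 0,P.mean(0))
"
```

```text
time_s: 36.7
eef_pos: [0.5539, -0.0366, 0.0748]
wrist_force: [-5.6, 1.3, 10.9]
time_s: 37.62
eef_pos: [0.3865, 0.1614, 0.2248]
wrist_force: [0.2, 0.4, 0.4]
top 525 [-0.00901331 -0.00212472  0.07017582] [ 0.55318259 -0.04482536  0.07017582]
side 216 [ 0.0145464  -0.0126507   0.07184623] [ 0.55437051 -0.04296387  0.07184623]
```

View pics/c16.png

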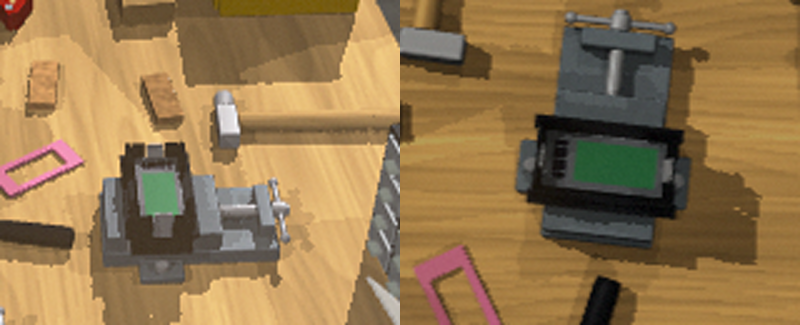

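View pics/side16.png

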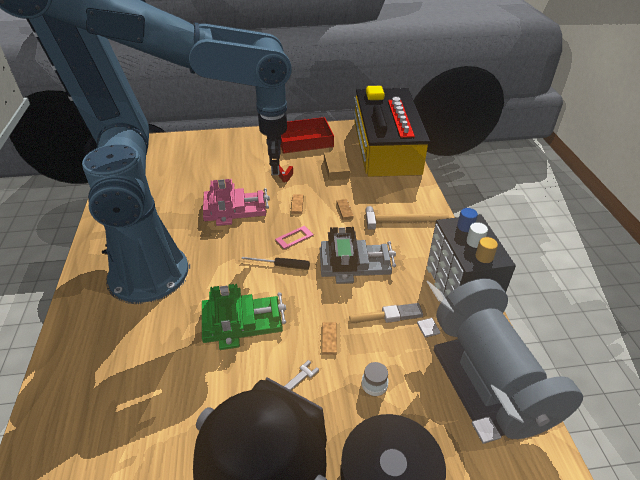

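The cartridge lies flat under both noses, its top at about 0.070 m as expected. Nothing on the bench has moved.

```bash
python3 -c "
from bench import *
print(hand_in())"
```

```text
the job is handed in; nothing more can be done
None
```

The lens stack is built in the frame in the grey vise: cover plate, then gasket, then cartridge. I handed it in at about 38 s of the 72 s; `hand_in()` gives no verdict.

**Placing:** I laid each part on the catches and pushed both ends down at once with the opened fingers. The catches gave at about 12 to 15 N in total. I then felt for the seat slowly and pressed with about 8 to 11 N, at the force readings well under the 30 N limit.

**Heights:** Contact came at tool heights of 61.6, 65.8 and 74.8 mm. The last two steps are right for a 5 mm gasket (finger opening changed slightly) and a 9 mm cartridge.

**Last checks:**
- **Flatness:** the cartridge is tilted by at most about 0.02 rad by either camera (limit 0.03). That is roughly the noise of the measurement.
- **Height:** its top is at about 70 mm by the top camera, close to the 69.5 mm expected, and it sits below both catch noses. The side camera read about 72 mm, within its calibration error.
- **Bystanders:** in the last pictures the other things look where they were; I did not measure them.

**Disagreement:** the top camera's x was about 1 mm off from what the arm felt, so I used the felt position (x about 0.554 m).

**Departure from the instructions:** during the first push on the cover plate I repeated one typed move three times in a shell loop. I typed all the other moves out one by one.

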